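# Top up the tip-out bin with wooden plugs

### The arm

A 6-joint arm with a two-finger parallel gripper is mounted at the origin on a cart in front of the work surface, level with it; the furniture and walls round the work are solid. World frame = base frame: x ahead of the robot, y to its left, z up, the work surface at z = 0. Lengths are in m, angles in degrees, forces in N, time in s.
With the tool pointing down it reaches from about 0.35 to 0.875 m from the base axis. Payload 4.2 kg.
Tool frame: the origin (TCP) lies on the centre line of the jaws, within the pads' length; the fingertips stand 19 mm ahead of it and the grasp point (between the pads) is the TCP; z points along the fingers, y is the line along which they close (so a half turn about z gives the same grasp; the last joint's range is limited). The gripper opens to 87 mm and grips with 3 to 60 N. Pads are 19 mm wide; open, the fingers measure 117 mm over their backs; the gripper's body (75 mm by 190 mm) begins 51 mm behind the grasp point.
Start: joints at [78.186, 22.042, 0.453, 0, -68.411, -14.817], TCP at [0.28, 0.559, 0.204] pointing down, gripper open.
Joint ranges: [-179.83, 179.83], [-69.29, 118.12], [-61.27, 80.66], [-181.25, 117.63], [-171.15, -9.14], [-177.46, 177.46]. Speed limits (degrees/s): [159.86, 159.86, 180, 180, 180, 180].

### API

Orientations are given as a 3x3 rotation matrix whose columns are the frame's x, y, z axes.
In Python, from station import sense, capture, finish_job, search_frame, masks_of gives the robot as it stands.
- The arm moves only by the tool drive_tool, never from a script. Its argument "rows" is a list of rows, each a list of 7 numbers: the opening in per cent of the stroke, from 0 (shut) to 100 (fully open), then the shift along the world's x, y, z in mm, then the turn, a rotation vector about the world's x, y, z in rad. In form: [[fingers, dx, dy, dz, wx, wy, wz], ...]. A call has 1 to 5 rows; each row shifts and turns the commanded pose from where the row before left it; what a row does not reach is not made up. A row lasts 1/12 s, in which the tool goes at most 41.7 mm and 7.16 degrees, less where a joint would pass 70% of its speed; a pose out of reach is approached as far as the arm can. A call is refused whole if a number of a shift passes 41.7 or a number of a turn 0.125, either way. A call with a gripper value outside its range is refused whole. The fingers move at their own pace and stop on an object; the grip force is fixed at half the most. Time passes only in rows, so rows that do not move let the fingers close. It gives the time, the measured TCP pose, the force, the opening and the grip force at its end, in the units of the state.
- sense(): the state, without advancing time (a new reading comes with each control period).
- capture(name): name is "scene" or "side" or "wrist"; returns a dict with "frame" (384x512x3 uint8, red, green, blue), "z_map" (384x512 float32, m along the optical axis (not along the pixel's ray), 0 where there is no reading), "fx", "fy", "cx", "cy" (pixels), "R" (3x3) and "t" (3): a world point X has camera coordinates R X + t; the wrist camera has in their place "T_tool_cam" (4x4, takes a point from camera to tool coordinates, whose origin is the TCP and whose axes are the flange's). Camera axes: x right, y down, z forward; pixel columns grow to the right and rows downward; lengths in m; the calibration is good to about 2 mm. A picture is of the moment at which its call begins: read the wrist's pose just before it.
- finish_job(): hands the job in; it is judged then, once.
Trained networks look in a picture, given as the dict that the camera call returned (one of the last four; its "shot" number tells which), for a name from the list of things; names that differ only in an ending like _2 or _b are one class to them, and where a whole thing is asked for, a point or a joint stands for the part that bears it (a point fixed in the world has none). Each returns a list of dicts, best first, with "p" (0 to 1); they miss things now and then, are a little off and sometimes report something else, mostly with a low value. They report only what shows in the picture. A call takes as long as a camera call.
- search_frame(label, picture): "xy" ([column, row] in pixels, amid what is visible of it).
- masks_of(label, picture): "region" (384x512 bool, what is visible of it) and "xy" ([column, row] in pixels, amid what is visible of it).
The state is a dict: "time_s": time; "joints": joint angles; "joint_velocities": joint speeds; "effort": joint torques, N m; "tcp_pos": TCP position; "ee_rot": TCP orientation; "wrist_force": force on the tool from outside, world axes, zero at the start; "moment": the same for the moment, N m; "gripper_width": opening from 0.0 (shut) to 1.0 (fully open); "gripper_force": force on a finger pad.
Only numpy, scipy, OpenCV 4.12 (cv2) and the standard library are available. Lean on these libraries where they do the work, as an engineer would, in place of code of your own. Each camera call takes 0.05 s, during which the arm holds its last target. There are 200 camera calls.

### The job

Tip open the bin whose front shows the pale plug, pour all seven plugs from the scoop into it, and push it fully shut again with the plugs inside. Put the empty scoop back down flat on the bench, keep the other bin shut and do not disturb the tape measure or the jar.

Things in the scene. Friction and masses are not known exactly. Their poses are not given: they have to be found in the camera images.
- base: Plywood board, 126 x 276 x 18 mm, fixed to the bench, carrying the two grey steel bin cases side by side (each 128 mm wide, 163 mm high above the bench, front 50 mm before the board's centre). Origin: centre of its underside, on the bench; the bin fronts face its -x.
- pale_bin (a joint): The blue tip-out bin to fill: a pale plug is fixed low on its front as a sample. 0 = shut, 0.75 rad = fully open at its stop. It turns about a level hinge along its bottom front edge, its top coming out to the front. Friction about 0.02 N m; its 0.3 kg holds it shut near shut and drops it gently open from about 0.55.
- pale_hinge (a point): Middle of its hinge, 26 mm above the bench; this frame turns with the bin. Shut: x to the bin's back, y along the hinge, z up the front panel. The panel, 5 mm thick, 124 mm tall, ends at x = 0; floor 3 mm thick, to x = 78 mm; back wall 70 mm tall; sides (y = +-53.5 mm) slope from 119 mm at the front to 70 mm; open on top. The case's roof is 137 mm above the hinge.
- pale_handle (a point): Middle of its pull bar: level round steel bar, 11 mm thick, 76 mm long along the hinge's y, centre 35 mm off the front panel on two posts near its ends, at x = -40, z = 102 mm in the hinge's frame. It swings with the bin.
- pale_mouth (a point): Middle of the bin's open top (x = 38, z = 96 mm in the hinge's frame). Shut, it is hidden in the case; fully open, it stands before the case about 120 mm above the bench, 90 mm deep front to back and 104 mm wide. Axes as the hinge's.
- dark_bin (a joint): The identical bin beside it, with a darker brown, slightly larger plug on its front: to stay shut. 0 = shut, 0.75 rad = open.
- dark_handle (a point): Middle of the other bin's pull bar.
- scoop: Aluminium hand scoop, flat on the bench, seven plugs in it; 0.13 kg empty. Origin: middle of its underside; x points to the open front. Floor 108 x 80 x 3 mm (x from -54 to 54), no lip at the front; side walls 50 mm high at the back, 10 mm at the front; back wall 50 mm. A wooden handle, 112 mm long, leaves the back at x = -56, z = 34 mm and rises 0.2 rad to the rear.
- scoop_handle (a point): Point in the middle of the scoop's handle, 45 mm along it from its front end (x = -100, z = 43 mm in the scoop's frame). The handle is 21 mm wide (along the scoop's y) and 25 mm tall. Axes as the scoop's.
- scoop_lip (a point): Middle of the scoop's front edge, on top of its floor (x = 54, z = 3 mm in the scoop's frame). The plugs' friction on the metal is 0.5 to 0.7: they slide out once the floor slopes about 40 degrees.
- tape: Yellow tape measure, 36 x 88 x 62 mm, a bystander; origin at the centre of its underside.
- jar: Clear jar with a green lid, 69 mm across, 84 mm tall, a bystander; origin at the centre of its underside.
- plug0: Pale turned wooden plug, 26 mm across, 13 mm thick, 11 g; origin at the centre of its underside (its axis is z). It starts flat on the scoop's floor.
- plug1: Pale turned wooden plug, 26 mm across, 13 mm thick, 11 g; origin at the centre of its underside (its axis is z). It starts flat on the scoop's floor.
- plug2: Pale turned wooden plug, 26 mm across, 13 mm thick, 11 g; origin at the centre of its underside (its axis is z). It starts flat on the scoop's floor.
- plug3: Pale turned wooden plug, 26 mm across, 13 mm thick, 11 g; origin at the centre of its underside (its axis is z). It starts flat on the scoop's floor.
- plug4: Pale turned wooden plug, 26 mm across, 13 mm thick, 11 g; origin at the centre of its underside (its axis is z). It starts flat on the scoop's floor.
- plug5: Pale turned wooden plug, 26 mm across, 13 mm thick, 11 g; origin at the centre of its underside (its axis is z). It starts flat on the scoop's floor.
- plug6: Pale turned wooden plug, 26 mm across, 13 mm thick, 11 g; origin at the centre of its underside (its axis is z). It starts lying on the others.

How it is judged:
By the outcome, as a careful person would: the job done as asked, in the order asked, and still so for the second after the job is handed in, with the robot touching nothing.
It also fails if it takes over 72 s, if anything falls off the work surface, if the arm or the gripper's body presses on something with over 40 N, if the wrist force passes 120 N, or if a joint passes its speed limit or range.

## Working session

There is one attempt and no reset: what is moved stays moved. The work goes in short steps, Python scripts to look and compute and a tool call to move; the robot and the scene stay as the last step left them, time stands still between calls to the robot, and variables do not carry over. Pictures are saved under pics/ and viewed, at most 10 in all, crops included, and the job is handed in when it is done.

Besides the shell and the picture viewer there is one more tool, called in YAML: its name, and indented under it one key for each argument. drive_tool: Moves the arm, as the interface text tells. Its arguments: {"type":"object","properties":{"rows":{"type":"array"}},"required":["rows"]}

```bash
mkdir -p pics; ls
cat > h.py <<'E'
import numpy as np, cv2
from station import *
def pts(c,m=None):
    z=c["z_map"]; v,u=np.nonzero((z>0)&(m if m is not None else True))
    d=z[v,u]; P=np.c_[(u-c["cx"])/c["fx"]*d,(v-c["cy"])/c["fy"]*d,d]
    return (P-np.array(c["t"]))@np.array(c["R"])
E
python3 - <<'E'
from h import *
a=capture("scene");b=capture("side")
cv2.imwrite("pics/a.png",a["frame"][...,::-1]);cv2.imwrite("pics/b.png",b["frame"][...,::-1])
for n,c in (("scene",a),("side",b)):
    print(n,np.round(c["R"],3).tolist(),np.round(c["t"],3))
    for l in ["base","pale_handle","dark_handle","pale_bin","scoop","scoop_handle","scoop_lip","tape","jar","plug0"]:
        for r in masks_of(l,c)[:2]:
            P=pts(c,r["region"]); print(l,round(r["p"],2),np.round(r["xy"]),len(P),np.round(np.median(P,0),3),np.round(np.percentile(P,2,axis=0),3),np.round(np.percentile(P,98,axis=0),3))
s=sense();print(s)
E
```

```text
pics
scene [[-0.594, -0.804, -0.021], [-0.382, 0.305, -0.873], [0.708, -0.51, -0.488]] [0.301 0.288 1.136]
base 0.62 [266. 210.] 442 [ 0.523 -0.046  0.017] [ 0.49  -0.233  0.003] [0.597 0.045 0.023]
pale_handle 0.57 [265. 192.] 702 [ 0.507 -0.042  0.099] [ 0.468 -0.103  0.032] [0.589 0.011 0.151]
pale_handle 0.38 [181. 250.] 535 [0.449 0.343 0.042] [0.355 0.269 0.002] [0.548 0.383 0.067]
dark_handle 0.91 [291. 175.] 567 [ 0.535 -0.165  0.099] [ 0.496 -0.228  0.034] [ 0.555 -0.113  0.151]
pale_bin 0.81 [264. 189.] 724 [ 0.507 -0.042  0.099] [ 0.468 -0.105  0.032] [0.594 0.011 0.152]
pale_bin 0.72 [186. 213.] 493 [0.601 0.241 0.059] [0.588 0.206 0.007] [0.65  0.264 0.088]
scoop 0.67 [178. 251.] 541 [0.449 0.343 0.043] [0.354 0.268 0.002] [0.554 0.384 0.067]
scoop_handle 0.68 [179. 252.] 576 [0.449 0.343 0.04 ] [0.355 0.259 0.   ] [0.551 0.384 0.067]
scoop_handle 0.65 [267. 190.] 694 [ 0.507 -0.042  0.099] [ 0.468 -0.104  0.033] [0.585 0.011 0.151]
scoop_lip 0.69 [178. 253.] 528 [0.449 0.342 0.044] [0.354 0.268 0.003] [0.555 0.384 0.067]
tape 0.75 [352. 190.] 250 [ 0.379 -0.364  0.038] 
[... 1802 characters left out ...]
4124950e+01, -1.48170971e+01]), 'joint_velocities': array([ 0.08997361, -0.08785961,  0.0344516 ,  0.03554559, -0.08297617,
        0.00435343]), 'effort': array([-3.29548411e-04, -3.90478921e+01,  1.87624401e+01,  4.22453195e+00,
        1.54992199e-02, -2.36412745e-05]), 'tcp_pos': array([0.2800857 , 0.5586921 , 0.20365159]), 'ee_rot': array([[ 8.93918667e-01, -4.48229200e-01, -3.91042212e-05],
       [-4.48229201e-01, -8.93918667e-01, -5.44657939e-06],
       [-3.25146774e-05,  2.23964528e-05, -9.99999999e-01]]), 'wrist_force': array([-0.02306725,  0.17445159, -0.4556967 ]), 'moment': array([-0.01898273,  0.040415  ,  0.00954524]), 'gripper_force': 0.0, 'gripper_width': 0.997541123233768}
```

Run:
```python
import cv2,numpy as np
a=cv2.imread("pics/a.png");b=cv2.imread("pics/b.png")
A=cv2.resize(a[130:310,120:420],None,fx=2.6,fy=2.6,interpolation=3)[:,:780];cv2.imwrite("pics/a2.png",A)
B=cv2.resize(b[120:350,130:380],None,fx=2.6,fy=2.6,interpolation=3)[:598];cv2.imwrite("pics/b2.png",B)
```

```text
(no output)
```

View pics/a2.png

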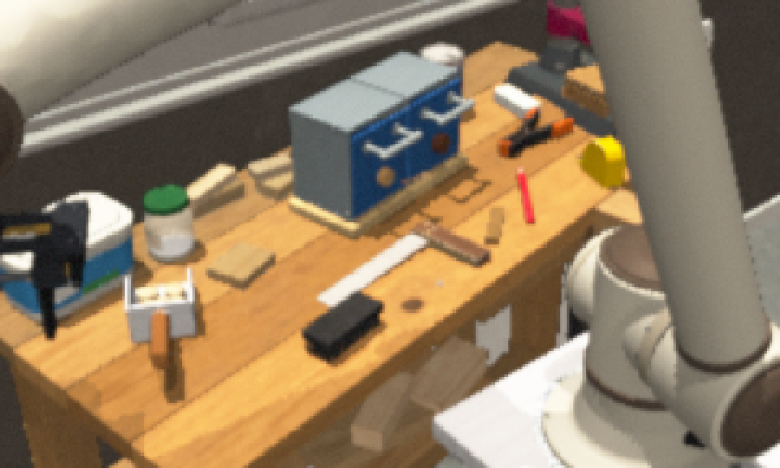

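View pics/b2.png

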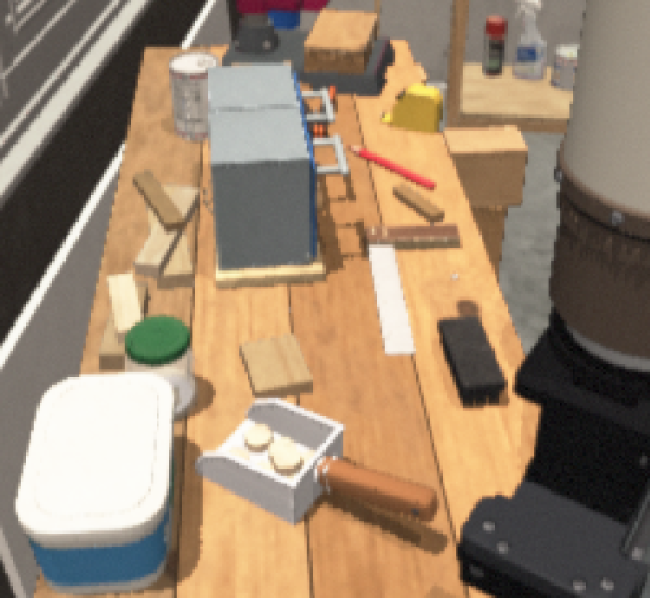

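The two pictures show the grey case with the pale-plug bin on the left (scene crop 385,175) and its pull bar at (395,145). The scoop is near crop (160,300), its handle towards the robot and its open front towards the jar side. Next I fit both poses.

```bash
cat > fit.py <<'E'
from h import *
from scipy.spatial import cKDTree
from scipy.optimize import least_squares
def box(x0,x1,y0,y1,z0,z1,s=.003):
    f=lambda a,b:np.linspace(a,b,max(2,int((b-a)/s)+1))
    g=np.array(np.meshgrid(f(x0,x1),f(y0,y1),f(z0,z1),indexing="ij")).reshape(3,-1).T
    return g
def scoop():
    L=[box(-.054,.054,-.04,.04,.003,.003),box(-.054,-.052,-.04,.04,0,.05)]
    for y in(-.04,.04):
        w=box(-.054,.054,y,y,0,.05); L.append(w[w[:,2]<=.05-(w[:,0]+.054)/.108*.04])
    h=box(0,.112,-.0105,.0105,-.0125,.0125); h=h[(abs(h[:,1])>.009)|(abs(h[:,2])>.011)]
    c,s=np.cos(.2),np.sin(.2)
    L.append(np.c_[-.056-h[:,0]*c+h[:,2]*s,h[:,1],.034+h[:,0]*s+h[:,2]*c])
    return np.vstack(L)
def fit(M,P,x0):
    T=cKDTree(M)
    def f(p):
        c,s=np.cos(p[2]),np.sin(p[2]); Q=P-[p[0],p[1],0]
        return T.query(np.c_[Q[:,0]*c+Q[:,1]*s,-Q[:,0]*s+Q[:,1]*c,Q[:,2]])[0]
    r=least_squares(f,x0,loss="soft_l1",f_scale=.003,diff_step=1e-3)
    return r.x,np.median(f(r.x))
E
python3 - <<'E'
from fit import *
a=capture("scene");b=capture("side")
m=lambda l,c:masks_of(l,c)[0]["region"]
for cs in ((a,),(b,),(a,b)):
    P=np.vstack([pts(c,m("scoop",c)) for c in cs]);P=P[P[:,2]>.006]
    for y in (0.3,.7,1.1): print("scoop",len(cs),fit(scoop(),P,[.50,.31,y]) if 0 else fit(scoop(),P,[.50,.30,-y]))
# roof of cases
for c in (a,b):
    P=pts(c); q=P[(abs(P[:,2]-.163)<.005)&(P[:,0]>.4)&(P[:,0]<.8)&(abs(P[:,1]+.08)<.25)]
    r=cv2.minAreaRect((q[:,:2]*1000).astype(np.float32));print(r,np.median(q[:,2]))
    f=P[(P[:,2]>.05)&(P[:,2]<.15)&(P[:,0]>.4)&(P[:,0]<.7)&(P[:,1]>-.25)&(P[:,1]<.03)]
    best=None
    for t in np.arange(0,25,.25):
        n=np.array([np.cos(np.radians(t)),np.sin(np.radians(t))]);d=f[:,:2]@n
        h,e=np.histogram(d,np.arange(.3,.8,.002))
        if best is None or h.max()>best[0]: best=(h.max(),t,e[h.argmax()]+.001)
    print("front",best,len(f))
    for l in ("pale_handle","dark_handle"):
        n=np.array([np.cos(np.radians(best[1])),np.sin(np.radians(best[1]))]);k=np.array([-n[1],n[0]])
        H=f[f[:,:2]@n<best[2]-.02]; print(l,np.c_[H[:,:2]@n,H[:,:2]@k,H[:,2]].round(3)[::max(1,len(H)//25)].tolist())
        break
for l in("tape","jar"):
    P=np.vstack([pts(c,m(l,c)) for c in (a,)]);print(l,np.percentile(P,[2,98],axis=0).round(3).tolist())
E
```

```text
scoop 1 (array([ 0.50304572,  0.30507063, -0.44902721]), np.float64(0.0019062863586155252))
scoop 1 (array([ 0.5025089 ,  0.30444822, -0.49677589]), np.float64(0.0019079628635117435))
scoop 1 (array([ 0.50336638,  0.30591159, -0.44121242]), np.float64(0.0019343811745446385))
scoop 1 (array([ 0.5047695 ,  0.30565818, -0.44037657]), np.float64(0.0020654828732568223))
scoop 1 (array([ 0.50478389,  0.3057997 , -0.43875489]), np.float64(0.0020750508874571878))
scoop 1 (array([ 0.50476819,  0.30576026, -0.4391649 ]), np.float64(0.002071953717643006))
scoop 2 (array([ 0.50428333,  0.30588455, -0.44108468]), np.float64(0.002012348010222603))
scoop 2 (array([ 0.50425607,  0.30598844, -0.43910514]), np.float64(0.001995603125593819))
scoop 2 (array([ 0.5043017 ,  0.30591951, -0.44029099]), np.float64(0.0020103472995363974))
((582.9222412109375, -95.62953186035156), (113.10299682617188, 255.6119842529297), 12.725713729858398) 0.1646265724801052
front (np.int64(312), np.float64(13.25), np.float64(0.48700000000000015)) 1519
pale_handle [[0.466, -0.318, 0.133], [0.448, -0.319, 0.138], [0.464, -0.32
[... 949 characters left out ...]
], [0.456, -0.305, 0.131], [0.458, -0.289, 0.131], [0.452, -0.282, 0.131], [0.449, -0.276, 0.13], [0.454, -0.259, 0.132], [0.454, -0.257, 0.129], [0.461, -0.253, 0.128], [0.468, -0.252, 0.126], [0.452, -0.245, 0.128], [0.451, -0.198, 0.132], [0.468, -0.188, 0.131], [0.453, -0.184, 0.133], [0.458, -0.19, 0.126], [0.468, -0.189, 0.124], [0.455, -0.167, 0.132], [0.45, -0.16, 0.132], [0.456, -0.153, 0.129], [0.454, -0.147, 0.129], [0.45, -0.135, 0.132], [0.465, -0.128, 0.131], [0.451, -0.123, 0.133], [0.46, -0.124, 0.129], [0.469, -0.12, 0.129], [0.455, -0.117, 0.129], [0.449, -0.114, 0.127]]
tape [[0.358, -0.386, 0.003], [0.434, -0.351, 0.064]]
jar [[0.588, 0.206, 0.009], [0.645, 0.264, 0.088]]
```

Pose estimates:
- **Bin case:** yaw about 13°, pale bar at about (0.477, -0.053, 0.128).
- **Scoop:** at (0.504, 0.306), yaw about -0.44 rad.

I'll fly above the bar with the closing axis along the bin's normal.

drive_tool:
  rows:
    - [30,12.3,-38.2,1,0,0,-0.055]
    - [30,12.3,-38.2,1,0,0,-0.055]
    - [30,12.3,-38.2,1,0,0,-0.055]
    - [30,12.3,-38.2,1,0,0,-0.055]
    - [30,12.3,-38.2,1,0,0,-0.055]

```text
time_s: 1.92
tcp_pos: [0.3418, 0.3659, 0.2088]
ee_rot: [[0.737, -0.676, 0.0], [-0.676, -0.737, 0.0], [0.0, -0.0, -1.0]]
wrist_force: [1.8, -0.3, -0.6]
gripper_width: 0.71
gripper_force: 0.0
```

drive_tool:
  rows:
    - [30,12.3,-38.2,1,0,0,-0.055]
    - [30,12.3,-38.2,1,0,0,-0.055]
    - [30,12.3,-38.2,1,0,0,-0.055]
    - [30,12.3,-38.2,1,0,0,-0.055]
    - [30,12.3,-38.2,1,0,0,-0.055]

```text
time_s: 2.33
tcp_pos: [0.4032, 0.1749, 0.2141]
ee_rot: [[0.526, -0.85, 0.001], [-0.85, -0.526, 0.001], [-0.0, -0.001, -1.0]]
wrist_force: [0.7, -0.7, -0.4]
gripper_width: 0.348
gripper_force: 0.0
```

drive_tool:
  rows:
    - [30,12.3,-38.2,1,0,0,-0.055]
    - [30,12.3,-38.2,1,0,0,-0.055]
    - [30,12.3,-38.2,1,0,0,-0.055]
    - [30,12.3,-38.2,1,0,0,-0.055]
    - [30,0,0,0,0,0,-0.055]

```text
time_s: 2.75
tcp_pos: [0.4533, 0.0187, 0.218]
ee_rot: [[0.267, -0.964, 0.001], [-0.964, -0.267, -0.001], [0.001, -0.0, -1.0]]
wrist_force: [0.5, 1.1, 0.6]
gripper_width: 0.302
gripper_force: 0.0
```

Run:
```python
from h import *
s=sense();print(s["time_s"],s["tcp_pos"].round(4),s["ee_rot"].round(3).tolist(),s["joints"].round(1),s["gripper_width"])
c=capture("wrist");T=np.array(c["T_tool_cam"]);R=s["ee_rot"]
z=c["z_map"];v,u=np.nonzero(z>0);d=z[v,u]
P=np.c_[(u-c["cx"])/c["fx"]*d,(v-c["cy"])/c["fy"]*d,d]@T[:3,:3].T+T[:3,3]
W=P@R.T+s["tcp_pos"]
t=np.radians(13);n=np.array([np.cos(t),np.sin(t)]);k=np.array([-n[1],n[0]])
Q=np.c_[W[:,:2]@n,W[:,:2]@k,W[:,2]]
H=Q[(Q[:,2]>.115)&(Q[:,2]<.145)&(Q[:,0]>.43)&(Q[:,0]<.475)]
for lo,hi in((-.21,-.1),(-.34,-.24)):
    h=H[(H[:,1]>lo)&(H[:,1]<hi)];print(len(h),h.min(0) if len(h) else 0,h.max(0) if len(h) else 0)
    h=h[h[:,0]<.458]
    if len(h)>20: print(np.polyfit(h[:,1],h[:,0],1),h.mean(0))
cv2.imwrite("pics/w1.png",c["frame"][...,::-1])
```

```text
2.75 [0.4533 0.0187 0.218 ] [[0.267, -0.964, 0.001], [-0.964, -0.267, -0.001], [0.001, -0.0, -1.0]] [ 23.    4.4 -21.    0.1 -64.6  -7.6] 0.3023521416186525
1947 [ 0.44245465 -0.20672194  0.12687009] [ 0.47486784 -0.12089091  0.13513845]
[-0.00285742  0.44803694] [ 0.44850923 -0.16528582  0.13187651]
0 0 0
```

View pics/w1.png

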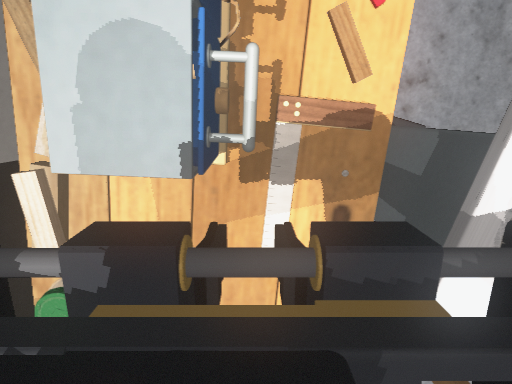

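The wrist view shows the bar at columns 247–257, rows 45–150, with the gripper body wide along its closing axis. Measured bar centre: n=0.450, k=-0.162. I'll move over it, then lower.

drive_tool:
  rows:
    - [30,7.2,-25.1,0,0,0,-0.015]
    - [30,7.2,-25.1,0,0,0,-0.015]
    - [30,7.1,-25.1,0,0,0,-0.015]
    - [30,0,0,-20,0,0,0]
    - [30,0,0,0,0,0,0]

```text
time_s: 3.22
tcp_pos: [0.4718, -0.0517, 0.1948]
ee_rot: [[0.233, -0.973, -0.006], [-0.973, -0.233, 0.0], [-0.002, 0.006, -1.0]]
wrist_force: [-1.1, -0.5, -1.4]
gripper_width: 0.302
gripper_force: 0.0
```

```bash
cat >> h.py <<'E'
t=np.radians(13);n=np.array([np.cos(t),np.sin(t)]);k=np.array([-n[1],n[0]])
def nk(W): return np.c_[W[:,:2]@n,W[:,:2]@k,W[:,2]]
def wristpts(c,s):
    T=np.array(c["T_tool_cam"]);z=c["z_map"];v,u=np.nonzero(z>0);d=z[v,u]
    P=np.c_[(u-c["cx"])/c["fx"]*d,(v-c["cy"])/c["fy"]*d,d]@T[:3,:3].T+T[:3,3]
    return P@s["ee_rot"].T+s["tcp_pos"]
def st():
    s=sense();p=s["tcp_pos"];print(round(s["time_s"],2),p.round(4),"nk",nk(p[None]).round(4),s["ee_rot"].round(3).tolist(),s["joints"].round(1),"F",s["wrist_force"].round(1),round(s["gripper_width"],3),s["gripper_force"]);return s
E
python3 - <<'E'
from h import *
s=st();c=capture("wrist");Q=nk(wristpts(c,s))
H=Q[(Q[:,2]>.12)&(Q[:,2]<.145)&(Q[:,0]>.43)&(Q[:,0]<.46)&(abs(Q[:,1]+.16)<.06)]
print(len(H),np.percentile(H,[2,50,98],axis=0).round(4) if len(H) else 0)
E
```

```text
3.22 [ 0.4718 -0.0517  0.1948] nk [[ 0.4481 -0.1565  0.1948]] [[0.233, -0.973, -0.006], [-0.973, -0.233, 0.0], [-0.002, 0.006, -1.0]] [ 13.4   7.9 -20.4  -0.1 -62.1   0.2] F [-1.1 -0.5 -1.4] 0.302 0.0
1515 [[ 0.4429 -0.2048  0.1282]
 [ 0.4487 -0.1676  0.132 ]
 [ 0.459  -0.1246  0.134 ]]
```

drive_tool:
  rows:
    - [30,1,-1,-15,0,0,0]
    - [30,1,-1,-15,0,0,0]
    - [30,0,-1,-15,0,0,0]
    - [30,0,0,-12,0,0,0]
    - [30,0,0,0,0,0,0]

```text
time_s: 3.68
tcp_pos: [0.4743, -0.0535, 0.1392]
ee_rot: [[0.236, -0.972, -0.004], [-0.972, -0.236, -0.0], [-0.001, 0.004, -1.0]]
wrist_force: [-0.2, -0.1, 0.8]
gripper_width: 0.302
gripper_force: 0.0
```

drive_tool:
  rows:
    - [0,0,0,0,0,0,0]
    - [0,0,0,0,0,0,0]
    - [0,0,0,0,0,0,0]

```text
time_s: 3.93
tcp_pos: [0.4767, -0.0539, 0.142]
ee_rot: [[0.235, -0.972, 0.002], [-0.972, -0.235, 0.0], [0.0, -0.002, -1.0]]
wrist_force: [-0.6, 0.0, -0.5]
gripper_width: 0.153
gripper_force: 0.0
```

Run:
```python
from h import *
s=st()
# arc steps
h0=nk(s["tcp_pos"][None])[0]
```

```text
3.93 [ 0.4767 -0.0539  0.142 ] nk [[ 0.4524 -0.1597  0.142 ]] [[0.235, -0.972, 0.002], [-0.972, -0.235, 0.0], [0.0, -0.002, -1.0]] [ 13.   11.2 -24.7   0.  -53.9   0.6] F [-0.6  0.  -0.5] 0.153 0.0
```

drive_tool:
  rows:
    - [16,0,0,-6,0,0,0]
    - [16,0,0,0,0,0,0]
    - [16,-5,-1.1,-2,0.008,-0.034,0]
    - [16,-5,-1.1,-2.5,0.008,-0.034,0]
    - [16,-5,-1.1,-2.5,0.008,-0.034,0]

```text
time_s: 4.35
tcp_pos: [0.4608, -0.0577, 0.1275]
ee_rot: [[0.234, -0.967, 0.103], [-0.972, -0.232, 0.024], [0.001, -0.106, -0.994]]
wrist_force: [0.4, -0.1, -0.1]
gripper_width: 0.16
gripper_force: 0.0
```

drive_tool:
  rows:
    - [16,-4.8,-1.1,-3,0.008,-0.034,0]
    - [16,-4.6,-1.1,-3,0.008,-0.034,0]
    - [16,-4.5,-1,-3.3,0.008,-0.034,0]
    - [16,-4.3,-1,-3.5,0.008,-0.034,0]
    - [16,-4.2,-1,-3.7,0.008,-0.034,0]

```text
time_s: 4.77
tcp_pos: [0.4383, -0.063, 0.1113]
ee_rot: [[0.234, -0.934, 0.271], [-0.972, -0.225, 0.064], [0.001, -0.278, -0.961]]
wrist_force: [-0.7, 0.5, 0.5]
gripper_width: 0.161
gripper_force: 0.0
```

Run:
```python
from h import *
s=st()
c=capture("scene");cv2.imwrite("pics/s2.png",cv2.resize(c["frame"][130:280,200:360,::-1],None,fx=3,fy=3,interpolation=3))
```

```text
4.77 [ 0.4383 -0.063   0.1113] nk [[ 0.4128 -0.16    0.1113]] [[0.234, -0.934, 0.271], [-0.972, -0.225, 0.064], [0.001, -0.278, -0.961]] [ 12.9   2.8 -42.7  -0.2 -28.4   0.8] F [-0.7  0.5  0.5] 0.161 0.0
```

View pics/s2.png

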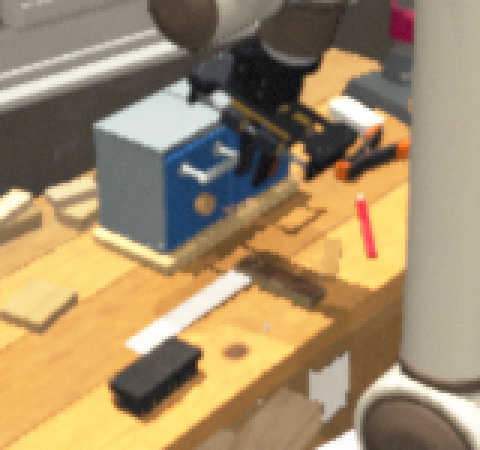

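The bin looks shut, with the bar at about (205,165) and the fingers to its right. I'll check where the fingers actually are relative to the bar.

Run:
```python
from h import *
s=st()
c=capture("scene")
def pr(X):
    p=np.array(c["R"])@X+np.array(c["t"]);u=[c["fx"]*p[0]/p[2]+c["cx"],c["fy"]*p[1]/p[2]+c["cy"]]
    return np.round((np.array(u)-[200,130])*3)
w=lambda a,b,z:np.r_[a*n+b*k,z]
print("tcp",pr(s["tcp_pos"]),"tip",pr(s["tcp_pos"]+.019*s["ee_rot"][:,2]))
for kk in(-.199,-.161,-.123):print("shut bar",pr(w(.45,kk,.128)),"bar q.35",pr(w(.4935-.0726,kk,.026+.082)))
P=nk(pts(c));H=P[(P[:,2]>.1)&(P[:,2]<.145)&(P[:,0]>.40)&(P[:,0]<.47)&(P[:,1]>-.21)&(P[:,1]<-.11)]
print(H[::max(1,len(H)//40)].round(3).tolist())
b=capture("side");P=nk(pts(b));H=P[(P[:,2]>.1)&(P[:,2]<.145)&(P[:,0]>.40)&(P[:,0]<.47)&(P[:,1]>-.21)&(P[:,1]<-.11)]
print(H[::max(1,len(H)//40)].round(3).tolist())
```

```text
4.82 [ 0.4347 -0.0637  0.1096] nk [[ 0.4092 -0.1598  0.1096]] [[0.232, -0.935, 0.267], [-0.973, -0.223, 0.064], [0.0, -0.275, -0.962]] [ 12.9   2.7 -43.   -0.3 -28.4   0.8] F [-2.6 -0.8 -2.3] 0.16 0.0
tcp [249. 192.] tip [245. 204.]
shut bar [242. 155.] bar q.35 [261. 177.]
shut bar [222. 167.] bar q.35 [242. 190.]
shut bar [202. 180.] bar q.35 [221. 202.]
[[0.467, -0.193, 0.132], [0.464, -0.196, 0.132], [0.459, -0.195, 0.134], [0.467, -0.188, 0.13], [0.467, -0.193, 0.128], [0.462, -0.194, 0.13], [0.453, -0.187, 0.135], [0.451, -0.19, 0.135], [0.455, -0.178, 0.134], [0.456, -0.185, 0.131], [0.451, -0.185, 0.133], [0.451, -0.19, 0.131], [0.452, -0.169, 0.135], [0.448, -0.17, 0.136], [0.448, -0.176, 0.133], [0.443, -0.174, 0.136], [0.447, -0.186, 0.129], [0.451, -0.157, 0.136], [0.451, -0.162, 0.134], [0.449, -0.165, 0.133], [0.444, -0.165, 0.135], [0.449, -0.176, 0.129], [0.449, -0.182, 0.127], [0.412, -0.168, 0.145], [0.452, -0.147, 0.136], [0.449, -0.148, 0.137], [0.449, -0.154, 0.134], [0.448, -0.158, 0.133], [0.445, -0.16, 0.133], [0.445, -0.166, 0.13], [0.412, -0.168, 0.141], [0.
[... 1638 characters left out ...]
.148, 0.142], [0.451, -0.163, 0.132], [0.419, -0.155, 0.135], [0.414, -0.151, 0.137], [0.454, -0.165, 0.128], [0.449, -0.155, 0.133], [0.42, -0.149, 0.135], [0.414, -0.15, 0.134], [0.456, -0.153, 0.131], [0.45, -0.153, 0.131], [0.417, -0.149, 0.131], [0.455, -0.156, 0.126], [0.45, -0.146, 0.132], [0.453, -0.146, 0.129], [0.448, -0.141, 0.131], [0.452, -0.134, 0.132], [0.445, -0.139, 0.129], [0.461, -0.135, 0.129], [0.455, -0.13, 0.131], [0.45, -0.128, 0.132], [0.468, -0.124, 0.132], [0.462, -0.127, 0.13], [0.456, -0.129, 0.128], [0.45, -0.125, 0.13], [0.468, -0.126, 0.128], [0.462, -0.126, 0.127], [0.456, -0.126, 0.127], [0.451, -0.122, 0.129], [0.454, -0.121, 0.126], [0.447, -0.123, 0.125]]
```

The fingers were too shallow and slipped over the bar; it hasn't moved. I'll go back up, untilt, and regrip deeper with a firm grip.

drive_tool:
  rows:
    - [30,0,0,35,-0.016,0.068,0]
    - [30,0,0,35,-0.016,0.068,0]
    - [30,14,3,20,-0.016,0.068,0]
    - [30,14,3,0,-0.015,0.064,0]
    - [30,12,3,0,0,0,0]

```text
time_s: 5.33
tcp_pos: [0.4837, -0.053, 0.2008]
ee_rot: [[0.235, -0.972, 0.013], [-0.972, -0.235, 0.002], [0.001, -0.013, -1.0]]
wrist_force: [0.3, -0.1, -0.2]
gripper_width: 0.293
gripper_force: 0.0
```

drive_tool:
  rows:
    - [30,0,0,0,0,0,0]
    - [30,0,0,-15,0,0,0]

```text
time_s: 5.5
tcp_pos: [0.4809, -0.0536, 0.185]
ee_rot: [[0.234, -0.972, 0.013], [-0.972, -0.234, 0.002], [0.001, -0.013, -1.0]]
wrist_force: [0.0, 0.6, -0.6]
gripper_width: 0.302
gripper_force: 0.0
```

```bash
python3 -c "
from h import *
st()"
```

```text
5.5 [ 0.4809 -0.0536  0.185 ] nk [[ 0.4565 -0.1604  0.185 ]] [[0.234, -0.972, 0.013], [-0.972, -0.234, 0.002], [0.001, -0.013, -1.0]] [ 13.    8.7 -20.9   0.1 -59.6   0.6] F [ 0.   0.6 -0.6] 0.302 0.0
```

drive_tool:
  rows:
    - [30,-4,-1,0,0,0,0]
    - [30,-2,0,-15,0,0,0]
    - [30,0,0,-15,0,0,0]
    - [30,0,0,-15,0,0,0]
    - [30,0,0,-13,0,0,0]

```text
time_s: 5.92
tcp_pos: [0.4709, -0.0552, 0.1249]
ee_rot: [[0.234, -0.972, 0.007], [-0.972, -0.234, 0.002], [-0.0, -0.007, -1.0]]
wrist_force: [-0.7, 0.0, -0.3]
gripper_width: 0.297
gripper_force: 0.0
```

drive_tool:
  rows:
    - [0,0,0,0,0,0,0]
    - [0,0,0,0,0,0,0]
    - [0,0,0,0,0,0,0]
    - [0,0,0,0,0,0,0]
    - [0,0,0,0,0,0,0]

```text
time_s: 6.33
tcp_pos: [0.473, -0.0548, 0.1265]
ee_rot: [[0.234, -0.972, 0.01], [-0.972, -0.234, 0.002], [0.0, -0.011, -1.0]]
wrist_force: [0.5, 0.3, 0.1]
gripper_width: 0.037
gripper_force: 0.0
```

```bash
python3 -c "
from h import *
st()"
```

```text
6.33 [ 0.473  -0.0548  0.1265] nk [[ 0.4486 -0.1598  0.1265]] [[0.234, -0.972, 0.01], [-0.972, -0.234, 0.002], [0.0, -0.011, -1.0]] [ 13.   11.7 -26.7   0.  -51.    0.5] F [0.5 0.3 0.1] 0.037 0.0
```

The fingers closed on nothing, so either the tip's true height or the tool frame is off. I'll measure the fingers in the point clouds.

Run:
```python
from h import *
s=st()
for nm in("scene","side"):
    c=capture(nm);P=pts(c);L=(P-s["tcp_pos"])@s["ee_rot"]
    m=(abs(L[:,0])<.03)&(abs(L[:,1])<.06)&(L[:,2]<.03)&(L[:,2]>-.08)
    l=L[m];print(nm,len(l))
    for z0 in np.arange(-.08,.03,.01):
        q=l[(l[:,2]>=z0)&(l[:,2]<z0+.01)]
        if len(q):print(round(z0,3),len(q),q.min(0).round(3),q.max(0).round(3))
    if nm=="scene":cv2.imwrite("pics/s3.png",cv2.resize(c["frame"][150:230,220:320,::-1],None,fx=6,fy=6,interpolation=3))
```

```text
6.33 [ 0.473  -0.0548  0.1265] nk [[ 0.4486 -0.1598  0.1265]] [[0.234, -0.972, 0.01], [-0.972, -0.234, 0.002], [0.0, -0.011, -1.0]] [ 13.   11.7 -26.7   0.  -51.    0.5] F [0.5 0.3 0.1] 0.037 0.0
scene 328
-0.08 20 [-0.014 -0.019 -0.079] [ 0.006  0.017 -0.071]
-0.07 33 [-0.016 -0.013 -0.07 ] [ 0.015  0.015 -0.06 ]
-0.06 22 [-0.016 -0.015 -0.059] [ 0.008  0.013 -0.05 ]
-0.05 20 [-0.015 -0.011 -0.05 ] [ 0.008  0.011 -0.041]
-0.04 62 [-0.029 -0.06  -0.04 ] [ 0.025  0.011 -0.031]
-0.03 36 [-0.03  -0.047 -0.03 ] [ 0.021  0.01  -0.02 ]
-0.02 28 [-0.027 -0.042 -0.02 ] [ 0.023  0.001 -0.01 ]
-0.01 58 [-0.03  -0.042 -0.01 ] [ 0.028  0.005 -0.   ]
-0.0 18 [-0.03  -0.044  0.   ] [ 0.029 -0.     0.009]
0.01 19 [-0.029 -0.042  0.011] [ 0.03  -0.035  0.019]
0.02 12 [-0.03  -0.041  0.022] [ 0.022 -0.036  0.029]
side 266
-0.08 26 [-0.016 -0.018 -0.079] [ 0.009  0.017 -0.07 ]
-0.07 42 [-0.015 -0.016 -0.07 ] [ 0.01   0.015 -0.061]
-0.06 27 [-0.015 -0.015 -0.059] [-0.005  0.012 -0.051]
-0.05 22 [-0.013 -0.012 -0.049] [-0.002  0.012 -0.04 ]
-0.04 77 [-0.026 -0.06  -0.04 ] [ 0.027  0.01  -0.03 ]
-0.03 32 [-0.027 -0.041 -0.029] [ 0.028  0.007 -0.02 ]
-0.02 6 [-0.012 -0.041 -0.02 ] [ 0.019 -0.008 -0.018]
-0.01 34 [-0.03  -0.025 -0.007] [ 0.03   0.003 -0.   ]
```

View pics/s3.png

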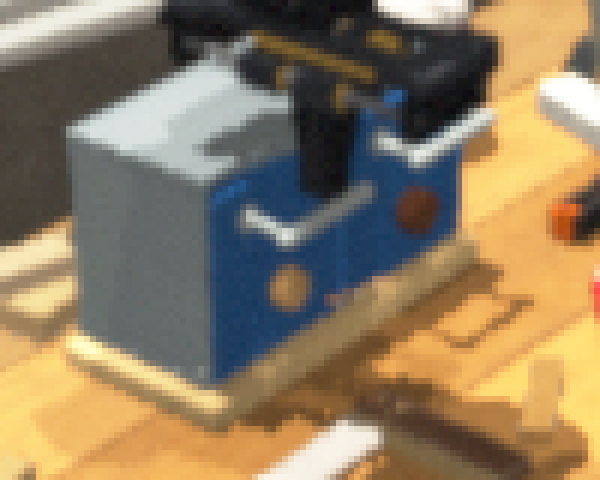

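The picture shows the fingertips ending just above the bar. In the reported frame they sit about 19 mm behind the TCP rather than ahead of it, so the real grasp point is about 38 mm short. I'll allow for that: open, and go 37 mm lower.

drive_tool:
  rows:
    - [30,0,0,0,0,0,0]
    - [30,0,0,0,0,0,0]
    - [30,0,0,0,0,0,0]
    - [30,0,0,0,0,0,0]
    - [30,0,0,0,0,0,0]

```text
time_s: 6.85
tcp_pos: [0.4726, -0.0549, 0.1256]
ee_rot: [[0.234, -0.972, 0.009], [-0.972, -0.234, 0.002], [-0.0, -0.009, -1.0]]
wrist_force: [0.1, 0.1, 0.1]
gripper_width: 0.268
gripper_force: 0.0
```

drive_tool:
  rows:
    - [30,1,0,-8,0,0,0]
    - [30,0,0,-8,0,0,0]
    - [30,0,0,-8,0,0,0]
    - [30,0,0,-8,0,0,0]
    - [30,0,0,-4,0,0,0]

```text
time_s: 7.27
tcp_pos: [0.4725, -0.055, 0.0878]
ee_rot: [[0.234, -0.972, 0.006], [-0.972, -0.234, 0.002], [-0.0, -0.006, -1.0]]
wrist_force: [-0.2, -0.0, 0.8]
gripper_width: 0.296
gripper_force: 0.0
```

drive_tool:
  rows:
    - [0,0,0,0,0,0,0]
    - [0,0,0,0,0,0,0]
    - [0,0,0,0,0,0,0]
    - [0,0,0,0,0,0,0]
    - [0,0,0,0,0,0,0]

```text
time_s: 7.68
tcp_pos: [0.4742, -0.0548, 0.0899]
ee_rot: [[0.234, -0.972, 0.01], [-0.972, -0.234, 0.002], [0.0, -0.01, -1.0]]
wrist_force: [0.7, -0.3, -1.4]
gripper_width: 0.112
gripper_force: 30.0
```

```bash
python3 -c "
from h import *
st()"
```

```text
7.68 [ 0.4742 -0.0548  0.0899] nk [[ 0.4497 -0.16    0.0899]] [[0.234, -0.972, 0.01], [-0.972, -0.234, 0.002], [0.0, -0.01, -1.0]] [ 13.   14.6 -29.3  -0.  -45.6   0.6] F [ 0.7 -0.3 -1.4] 0.112 29.997295650973683
```

drive_tool:
  rows:
    - [0,-3.5,-0.8,-2.2,0.008,-0.034,0]
    - [0,-3.5,-0.8,-2.2,0.008,-0.034,0]
    - [0,-3.4,-0.8,-2.6,0.008,-0.034,0]
    - [0,-3.4,-0.8,-2.6,0.008,-0.034,0]
    - [0,-3.1,-0.7,-2.9,0.008,-0.034,0]

```text
time_s: 8.1
tcp_pos: [0.4591, -0.0583, 0.0786]
ee_rot: [[0.234, -0.954, 0.185], [-0.972, -0.23, 0.043], [0.001, -0.19, -0.982]]
wrist_force: [3.0, 0.6, -1.1]
gripper_width: 0.115
gripper_force: 30.0
```

drive_tool:
  rows:
    - [0,-3.1,-0.7,-3,0.008,-0.034,0]
    - [0,-2.8,-0.6,-3.2,0.008,-0.034,0]
    - [0,-2.7,-0.6,-3.3,0.008,-0.034,0]
    - [0,-2.4,-0.6,-3.6,0.008,-0.034,0]
    - [0,-2.4,-0.5,-3.6,0.008,-0.034,0]

```text
time_s: 8.52
tcp_pos: [0.4458, -0.0613, 0.0623]
ee_rot: [[0.234, -0.907, 0.349], [-0.972, -0.219, 0.082], [0.002, -0.358, -0.934]]
wrist_force: [2.5, -0.0, -0.3]
gripper_width: 0.112
gripper_force: 30.0
```

```bash
python3 -c "
from h import *
s=st();print(nk((s['tcp_pos']-.038*s['ee_rot'][:,2])[None]))"
```

```text
8.52 [ 0.4458 -0.0613  0.0623] nk [[ 0.4206 -0.16    0.0623]] [[0.234, -0.907, 0.349], [-0.972, -0.219, 0.082], [0.002, -0.358, -0.934]] [ 12.9   7.7 -49.3  -0.6 -12.1   1.2] F [ 2.5 -0.  -0.3] 0.112 29.999627446231898
[[ 0.40697027 -0.16002679  0.09775619]]
```

drive_tool:
  rows:
    - [0,-3.8,-0.9,-4.3,-0.003,0.012,0]
    - [0,-3.7,-0.8,-4.4,-0.003,0.012,0]
    - [0,-3,-0.7,-4.6,-0.003,0.012,0]
    - [0,-2,-0.5,-3,0,0,0]
    - [0,0,0,0,0,0,0]

```text
time_s: 8.93
tcp_pos: [0.4315, -0.0645, 0.0439]
ee_rot: [[0.234, -0.922, 0.308], [-0.972, -0.222, 0.072], [0.002, -0.316, -0.949]]
wrist_force: [3.0, 0.4, -1.7]
gripper_width: 0.115
gripper_force: 30.0
```

```bash
python3 -c "
from h import *
s=st();print(nk((s['tcp_pos']-.038*s['ee_rot'][:,2])[None]))"
```

```text
8.93 [ 0.4315 -0.0645  0.0439] nk [[ 0.4059 -0.1599  0.0439]] [[0.234, -0.922, 0.308], [-0.972, -0.222, 0.072], [0.002, -0.316, -0.949]] [ 12.9   9.4 -50.5  -0.4 -11.7   1. ] F [ 3.   0.4 -1.7] 0.115 30.006580352783203
[[ 0.3938834  -0.15992466  0.07994344]]
```

drive_tool:
  rows:
    - [19,0,0,0,0,0,0]
    - [19,0,0,0,0,0,0]
    - [19,-3,-0.7,10,0,0,0]
    - [19,-6,-1.4,20,0,0,0]
    - [19,-6,-1.4,20,0,0,0]

```text
time_s: 9.35
tcp_pos: [0.4132, -0.0687, 0.093]
ee_rot: [[0.233, -0.925, 0.301], [-0.972, -0.222, 0.071], [0.002, -0.309, -0.951]]
wrist_force: [0.4, 0.6, 0.5]
gripper_width: 0.19
gripper_force: 0.0
```

drive_tool:
  rows:
    - [40,0,0,30,0,0.06,0]
    - [100,0,0,35,0,0.1,0]
    - [100,0,0,35,0,0.1,0]
    - [100,0,20,20,0,0.05,0]
    - [100,0,20,0,0,0,0]

```text
time_s: 9.77
tcp_pos: [0.4206, -0.028, 0.2025]
ee_rot: [[0.223, -0.973, 0.05], [-0.973, -0.22, 0.07], [-0.058, -0.064, -0.996]]
wrist_force: [0.4, -0.4, 0.1]
gripper_width: 0.482
gripper_force: 0.0
```

Run:
```python
from h import *
s=st()
b=capture("side");c=capture("scene")
B=cv2.resize(b["frame"][120:350,130:380,::-1],None,fx=1.6,fy=1.6,interpolation=3);C=cv2.resize(c["frame"][130:360,120:380,::-1],(400,368),interpolation=3)
cv2.imwrite("pics/s4.png",np.hstack([B,C]))
for c in(b,c):
    P=nk(pts(c));H=P[(P[:,2]>.05)&(P[:,2]<.2)&(P[:,0]>.37)&(P[:,0]<.47)&(P[:,1]>-.23)&(P[:,1]<-.09)]
    H=H[np.argsort(H[:,0])];print(len(H),H[::max(1,len(H)//25)].round(3).tolist())
```

```text
9.77 [ 0.4206 -0.028   0.2025] nk [[ 0.4035 -0.1219  0.2025]] [[0.223, -0.973, 0.05], [-0.973, -0.22, 0.07], [-0.058, -0.064, -0.996]] [ 15.9   0.3 -26.5  -3.6 -59.4  -1.3] F [ 0.4 -0.4  0.1] 0.482 0.0
757 [[0.387, -0.15, 0.075], [0.394, -0.126, 0.077], [0.406, -0.121, 0.116], [0.409, -0.139, 0.112], [0.412, -0.176, 0.108], [0.416, -0.194, 0.105], [0.419, -0.214, 0.102], [0.422, -0.217, 0.1], [0.425, -0.216, 0.097], [0.428, -0.11, 0.11], [0.431, -0.193, 0.089], [0.434, -0.109, 0.108], [0.437, -0.196, 0.084], [0.44, -0.107, 0.085], [0.443, -0.112, 0.1], [0.445, -0.211, 0.101], [0.448, -0.213, 0.093], [0.451, -0.216, 0.087], [0.452, -0.106, 0.097], [0.455, -0.108, 0.103], [0.458, -0.212, 0.098], [0.461, -0.214, 0.086], [0.464, -0.109, 0.078], [0.464, -0.106, 0.116], [0.467, -0.216, 0.111], [0.47, -0.107, 0.105]]
449 [[0.386, -0.118, 0.081], [0.389, -0.151, 0.072], [0.391, -0.143, 0.075], [0.395, -0.118, 0.078], [0.402, -0.128, 0.078], [0.405, -0.126, 0.086], [0.407, -0.157, 0.112], [0.409, -0.137, 0.116], [0.413, -0.194, 0.101], [0.418, -0.213, 0.116], [0.425, -0.101, 0.094], [0.431, -0.217, 0.114], [0.435, -0.211, 0.094], [0.439, -0.211, 0.093], [0.442, -0.1, 0.076], [0.445, -0.104, 0.122], [0.447, -0.215, 0.122], [0.449, -0.171, 0.057], [0.452, -0.107, 0.098], [0.454, -0.109, 0.072], [0.456, -0.107, 0.116], [0.458, -0.108, 0.075], [0.46, -0.112, 0.109], [0.462, -0.108, 0.073], [0.465, -0.214, 0.112], [0.467, -0.212, 0.083], [0.469, -0.208, 0.109]]
```

View pics/s4.png

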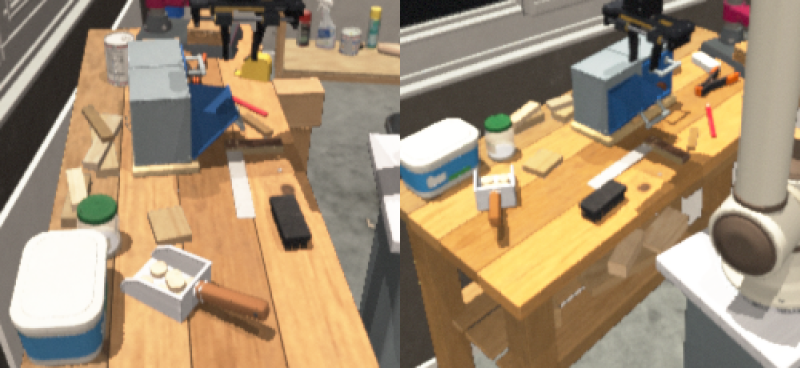

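The bin is fully open: side view shows the panel tipped out at (215,115), and depth puts the panel top at n=0.405. Now to the scoop handle.

drive_tool:
  rows:
    - [100,1,37,0,-0.035,0.025,0.09]
    - [100,1,37,0,-0.035,0.025,0.09]
    - [100,1,37,0,0,0,0.09]
    - [100,1,37,0,0,0,0.09]
    - [100,1,37,0,0,0,0.09]

```text
time_s: 10.28
tcp_pos: [0.42, 0.157, 0.1971]
ee_rot: [[0.628, -0.778, -0.016], [-0.778, -0.628, -0.003], [-0.008, 0.014, -1.0]]
wrist_force: [1.1, -0.1, 0.7]
gripper_width: 0.941
gripper_force: 0.0
```

drive_tool:
  rows:
    - [100,1,37,-15,0,0,0.09]
    - [100,1,37,-15,0,0,0.09]
    - [100,1,37,-15,0,0,0.09]
    - [100,1,37,-15,0,0,0.09]
    - [100,0,36,-15,0,0,0.09]

```text
time_s: 10.7
tcp_pos: [0.4245, 0.3407, 0.1213]
ee_rot: [[0.904, -0.427, -0.014], [-0.427, -0.904, -0.009], [-0.009, 0.014, -1.0]]
wrist_force: [-0.5, -0.8, 1.0]
gripper_width: 0.997
gripper_force: 0.0
```

drive_tool:
  rows:
    - [100,0,0,0,0,0,0]
    - [100,0,0,0,0,0,0]

```text
time_s: 10.87
tcp_pos: [0.4241, 0.3401, 0.1204]
ee_rot: [[0.903, -0.43, -0.016], [-0.43, -0.903, -0.012], [-0.009, 0.017, -1.0]]
wrist_force: [-0.2, 0.2, -0.8]
gripper_width: 1.0
gripper_force: 0.0
```

Run:
```python
from fit import *
s=st();print(s["joints"])
a=capture("scene");b=capture("side");w=capture("wrist")
for c in (a,b):
  r=masks_of("scoop",c)
  P=pts(c,r[0]["region"]);P=P[(P[:,2]>.006)&(P[:,2]<.075)]
  print(fit(scoop(),P,[.504,.306,-.44]),len(P))
W=wristpts(w,s)
W=W[(W[:,2]>.012)&(W[:,2]<.07)&(np.hypot(W[:,0]-.45,W[:,1]-.33)<.13)]
L=(W-s["tcp_pos"])@s["ee_rot"]; W=W[(abs(L[:,1])<.042)|(L[:,2]>.05)]
print(len(W),fit(scoop(),W,[.504,.306,-.44]))
```

```text
10.87 [0.4241 0.3401 0.1204] nk [[0.4897 0.2359 0.1204]] [[0.903, -0.43, -0.016], [-0.43, -0.903, -0.012], [-0.009, 0.017, -1.0]] [ 55.6  19.2 -16.8  -0.5 -55.1   9.2] F [-0.2  0.2 -0.8] 1.0 0.0
[ 55.58307536  19.15935322 -16.75860929  -0.45496469 -55.14105165
   9.22012331]
(array([ 0.54242193, -0.14872935, -1.17378241]), np.float64(0.011257640271640227)) 214
(array([ 0.50464431,  0.30558779, -0.44087459]), np.float64(0.002082016741113266)) 1611
11946 (array([ 0.52025068,  0.29905867, -0.39074636]), np.float64(0.009554853656361577))
```

drive_tool:
  rows:
    - [100,6,0.5,-25,0.012,-0.016,0]
    - [100,0,0,-30,0,0,0]
    - [100,0,0,-30,0,0,0]
    - [100,0,0,-25,0,0,0]
    - [100,0,0,-11,0,0,0]

```text
time_s: 11.53
tcp_pos: [0.4306, 0.3384, -0.0003]
ee_rot: [[0.901, -0.433, 0.001], [-0.433, -0.901, 0.003], [0.0, -0.003, -1.0]]
wrist_force: [-0.6, 0.1, 0.2]
gripper_width: 1.004
gripper_force: 0.0
```

```bash
python3 -c "
from h import *
s=st()"
```

```text
11.53 [ 4.306e-01  3.384e-01 -3.000e-04] nk [[ 4.957e-01  2.329e-01 -3.000e-04]] [[0.901, -0.433, 0.001], [-0.433, -0.901, 0.003], [0.0, -0.003, -1.0]] [ 55.1  28.  -24.3  -0.  -37.5   9.2] F [-0.6  0.1  0.2] 1.004 0.0
```

drive_tool:
  rows:
    - [30,1,2,0,0,0,0]
    - [30,0,0,0,0,0,0]
    - [30,0,0,0,0,0,0]
    - [0,0,0,0,0,0,0]
    - [0,0,0,0,0,0,0]

```text
time_s: 11.95
tcp_pos: [0.4333, 0.3438, 0.0036]
ee_rot: [[0.902, -0.431, 0.006], [-0.431, -0.902, 0.008], [0.002, -0.01, -1.0]]
wrist_force: [-0.3, -0.1, 0.3]
gripper_width: 0.711
gripper_force: 0.0
```

drive_tool:
  rows:
    - [0,0,0,0,0,0,0]
    - [0,0,0,0,0,0,0]
    - [0,0,0,0,0,0,0]
    - [0,0,0,0,0,0,0]
    - [0,0,0,0,0,0,0]

```text
time_s: 12.37
tcp_pos: [0.4327, 0.3432, 0.0022]
ee_rot: [[0.902, -0.431, 0.005], [-0.431, -0.902, 0.006], [0.002, -0.008, -1.0]]
wrist_force: [0.8, 0.3, 0.2]
gripper_width: 0.327
gripper_force: 0.0
```

drive_tool:
  rows:
    - [0,0,0,0,0,0,0]
    - [0,0,0,6,0,0,0]
    - [0,0,0,10,0,0,0]
    - [0,0,0,12,0,0,0]
    - [0,0,0,12,0,0,0]

```text
time_s: 12.78
tcp_pos: [0.4327, 0.3431, 0.043]
ee_rot: [[0.902, -0.431, 0.004], [-0.431, -0.902, 0.006], [0.001, -0.007, -1.0]]
wrist_force: [0.1, 0.2, -2.0]
gripper_width: 0.238
gripper_force: 29.7
```

Run:
```python
from h import *
s=st();b=capture("side")
m=masks_of("scoop",b)[0]["region"]
P=pts(b,m);P=P[P[:,2]>.01]
import numpy as np
th=-.448;f=np.array([np.cos(th),np.sin(th)])
g=(s["tcp_pos"]-.038*s["ee_rot"][:,2])
u=(P[:,:2]-g[:2])@f
for lo in np.arange(-.1,.15,.02):
    q=P[(u>=lo)&(u<lo+.02),2]
    if len(q):print(round(lo,2),len(q),np.percentile(q,[2,98]).round(3))
cv2.imwrite("pics/s5.png",cv2.resize(b["frame"][180:360,150:350,::-1],None,fx=3,fy=3,interpolation=3))
```

```text
12.78 [0.4327 0.3431 0.043 ] nk [[0.4987 0.237  0.043 ]] [[0.902, -0.431, 0.004], [-0.431, -0.902, 0.006], [0.001, -0.007, -1.0]] [ 55.2  24.6 -21.8   0.  -43.1   9.2] F [ 0.1  0.2 -2. ] 0.238 29.69044734723866
-0.1 52 [0.091 0.109]
-0.08 120 [0.088 0.109]
-0.06 119 [0.082 0.105]
-0.04 98 [0.08  0.101]
-0.02 16 [0.078 0.093]
0.02 55 [0.043 0.128]
0.04 54 [0.043 0.068]
0.06 68 [0.042 0.079]
0.08 139 [0.041 0.087]
0.1 156 [0.042 0.082]
0.12 107 [0.04  0.068]
```

View pics/s5.png

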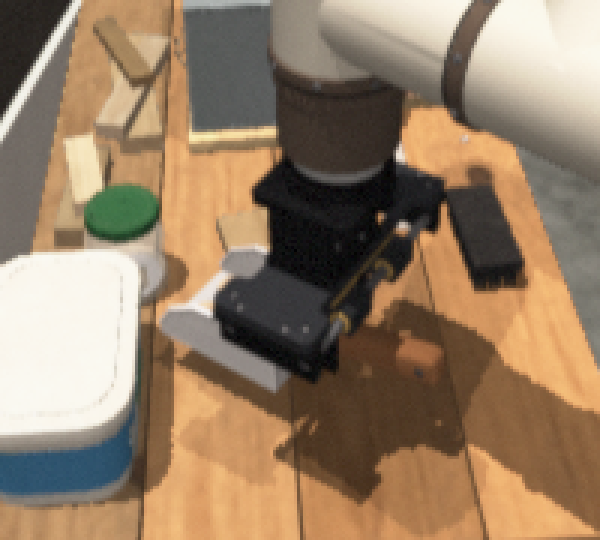

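The scoop is lifted level, about 41 mm up, with the plugs in (lip at left, about (185,320)). I'll carry it gently towards the bin, rising and yawing.

drive_tool:
  rows:
    - [0,-0.5,-2,10,0,0,0]
    - [0,-1,-4,12,0,0,0]
    - [0,-1.5,-6,14,0,0,0]
    - [0,-2,-8,14,0,0,0]
    - [0,-2.2,-10,14,0,0,0]

```text
time_s: 13.3
tcp_pos: [0.4253, 0.3127, 0.1072]
ee_rot: [[0.902, -0.431, 0.004], [-0.431, -0.902, 0.006], [0.001, -0.007, -1.0]]
wrist_force: [0.4, 0.1, -1.6]
gripper_width: 0.241
gripper_force: 29.9
```

drive_tool:
  rows:
    - [0,-2.5,-11.5,13,0,0,0.01]
    - [0,-2.5,-11.5,12,0,0,0.02]
    - [0,-2.5,-11.5,12,0,0,0.0225]
    - [0,-2.5,-11.5,11,0,0,0.0225]
    - [0,-2.5,-11.5,10,0,0,0.0225]

```text
time_s: 13.72
tcp_pos: [0.4126, 0.2546, 0.1654]
ee_rot: [[0.94, -0.341, 0.004], [-0.341, -0.94, 0.007], [0.002, -0.008, -1.0]]
wrist_force: [0.9, 0.4, -1.8]
gripper_width: 0.24
gripper_force: 29.9
```

drive_tool:
  rows:
    - [0,-2.5,-11.5,10,0,0,0.0225]
    - [0,-2.5,-11.5,10,0,0,0.0225]
    - [0,-2.5,-11.5,9,0,0,0.0225]
    - [0,-2.5,-11.5,7,0,0,0.0225]
    - [0,-2.5,-11.5,5,0,0,0.0225]

```text
time_s: 14.13
tcp_pos: [0.4001, 0.1972, 0.2064]
ee_rot: [[0.973, -0.233, 0.004], [-0.233, -0.973, 0.008], [0.002, -0.008, -1.0]]
wrist_force: [0.6, -0.4, -1.9]
gripper_width: 0.238
gripper_force: 29.9
```

drive_tool:
  rows:
    - [0,-2.5,-11.5,3,0,0,0.0225]
    - [0,-2.5,-11.5,1,0,0,0.0225]
    - [0,-2.5,-11.5,0,0,0,0.0225]
    - [0,-2.5,-11.5,0,0,0,0.0225]
    - [0,-2.5,-11.5,0,0,0,0.0225]

```text
time_s: 14.55
tcp_pos: [0.3872, 0.1395, 0.2095]
ee_rot: [[0.993, -0.122, 0.002], [-0.122, -0.992, 0.007], [0.001, -0.007, -1.0]]
wrist_force: [0.7, -0.2, -2.4]
gripper_width: 0.238
gripper_force: 29.9
```

drive_tool:
  rows:
    - [0,-2.5,-11.5,0,0,0,0.0225]
    - [0,-2.5,-11.5,0,0,0,0.0225]
    - [0,-2.5,-11.5,0,0,0,0.0225]
    - [0,-2.5,-11.5,0,0,0,0.0225]
    - [0,-2.5,-11.5,0,0,0,0.0225]

```text
time_s: 14.97
tcp_pos: [0.3746, 0.082, 0.2095]
ee_rot: [[1.0, -0.01, 0.001], [-0.01, -1.0, 0.007], [0.001, -0.007, -1.0]]
wrist_force: [-0.1, 0.3, -1.1]
gripper_width: 0.234
gripper_force: 29.9
```

```bash
python3 -c "
from h import *
s=st()"
```

```text
14.97 [0.3746 0.082  0.2095] nk [[ 0.3834 -0.0043  0.2095]] [[1.0, -0.01, 0.001], [-0.01, -1.0, 0.007], [0.001, -0.007, -1.0]] [ 36.7  -2.9 -29.6  -0.3 -63.1  52.9] F [-0.1  0.3 -1.1] 0.234 29.89105547312647
```

drive_tool:
  rows:
    - [0,-2.5,-11.5,0,0,0,0.0235]
    - [0,-2.5,-11.5,0,0,0,0.0235]
    - [0,-2.5,-11.5,0,0,0,0.0235]
    - [0,-2.5,-11.5,0,0,0,0.0235]
    - [0,-2.5,-11.5,0,0,0,0.0235]

```text
time_s: 15.38
tcp_pos: [0.362, 0.0246, 0.2094]
ee_rot: [[0.994, 0.107, 0.0], [0.107, -0.994, 0.008], [0.001, -0.007, -1.0]]
wrist_force: [1.0, -0.3, -1.8]
gripper_width: 0.237
gripper_force: 29.9
```

drive_tool:
  rows:
    - [0,-2.5,-11.5,1,0,0,0.0235]
    - [0,-2.5,-11.5,1,0,0,0.0235]
    - [0,-2.5,-11.5,1,0,0,0.0235]
    - [0,-2.5,-11.5,1,0,0,0.0235]
    - [0,-2.5,-11.5,1,0,0,0.0235]

```text
time_s: 15.8
tcp_pos: [0.3494, -0.0328, 0.2145]
ee_rot: [[0.975, 0.223, -0.001], [0.223, -0.975, 0.008], [0.001, -0.008, -1.0]]
wrist_force: [-0.4, -0.5, -2.1]
gripper_width: 0.238
gripper_force: 29.9
```

drive_tool:
  rows:
    - [0,-2,-10,1,-0.0068,0.0292,0]
    - [0,-2,-9,1,-0.0068,0.0292,0]
    - [0,-2,-8,1,-0.0068,0.0292,0]
    - [0,-1.5,-7,1,-0.0068,0.0292,0]
    - [0,-1.5,-6,1,-0.0068,0.0292,0]

```text
time_s: 16.22
tcp_pos: [0.3406, -0.0726, 0.2197]
ee_rot: [[0.964, 0.221, -0.147], [0.219, -0.975, -0.026], [-0.149, -0.007, -0.989]]
wrist_force: [0.2, 0.6, -1.9]
gripper_width: 0.239
gripper_force: 29.9
```

drive_tool:
  rows:
    - [0,-1,-5,0,-0.0068,0.0292,0]
    - [0,-0.6,-4,0,-0.0068,0.0292,0]
    - [0,-0.5,-2.5,0,-0.0068,0.0292,0]
    - [0,-0.3,-1.5,0,-0.0068,0.0292,0]
    - [0,-0.2,-0.6,0,-0.0068,0.0292,0]

```text
time_s: 16.63
tcp_pos: [0.3389, -0.0855, 0.2191]
ee_rot: [[0.931, 0.22, -0.29], [0.212, -0.975, -0.06], [-0.296, -0.006, -0.955]]
wrist_force: [-0.6, 0.6, -2.0]
gripper_width: 0.241
gripper_force: 29.9
```

```bash
cat >> h.py <<'E'
def lip():
    s=st();p=s["tcp_pos"]+.136*s["ee_rot"][:,0];print("lip nk",nk(p[None]).round(4),"pitch",np.arcsin(-s["ee_rot"][2,0]).round(3));return s
E
python3 - <<'E'
from h import *
s=lip();b=capture("side")
cv2.imwrite("pics/s6.png",cv2.resize(b["frame"][90:270,170:370,::-1],None,fx=3,fy=3,interpolation=3))
E
```

```text
16.63 [ 0.3389 -0.0855  0.2191] nk [[ 0.311  -0.1595  0.2191]] [[0.931, 0.22, -0.29], [0.212, -0.975, -0.06], [-0.296, -0.006, -0.955]] [ 12.7   3.5 -23.9  -0.3 -79.9  90.2] F [-0.6  0.6 -2. ] 0.241 29.890525904484093
lip nk [[ 0.4409 -0.16    0.1788]] pitch 0.301
```

View pics/s6.png

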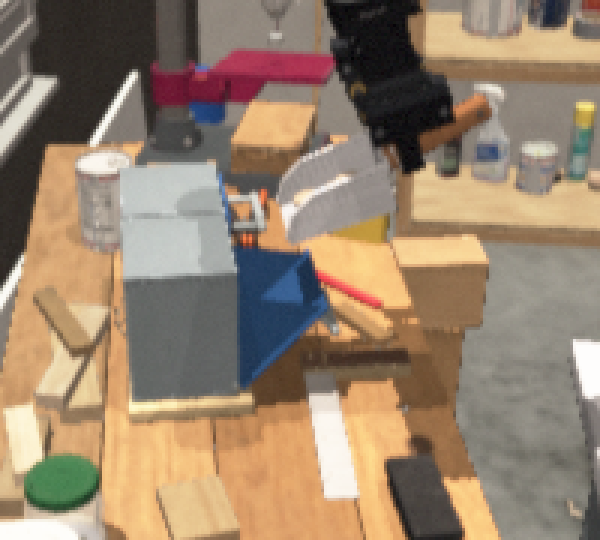

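The side view shows the scoop over the open bin, lip near (285,230) and the plugs still held. I'll lower it, then tip about the lip.

drive_tool:
  rows:
    - [0,0,0,-6,0,0,0]
    - [0,0,0,-10,0,0,0]
    - [0,0,0,-12,0,0,0]
    - [0,0,0,-10,0,0,0]
    - [0,0,0,-7,0,0,0]

```text
time_s: 17.1
tcp_pos: [0.3382, -0.0853, 0.173]
ee_rot: [[0.932, 0.22, -0.289], [0.212, -0.975, -0.059], [-0.295, -0.006, -0.955]]
wrist_force: [-0.5, 0.4, -2.4]
gripper_width: 0.237
gripper_force: 29.9
```

drive_tool:
  rows:
    - [0,2,0.5,7.1,-0.0146,0.0633,0]
    - [0,2.5,0.6,7,-0.0146,0.0633,0]
    - [0,3,0.7,6.7,-0.0146,0.0633,0]
    - [0,3.6,0.8,6.4,-0.0146,0.0633,0]
    - [0,4,0.9,6.2,-0.0146,0.0633,0]

```text
time_s: 17.52
tcp_pos: [0.3546, -0.0817, 0.2079]
ee_rot: [[0.791, 0.219, -0.571], [0.18, -0.976, -0.125], [-0.585, -0.004, -0.811]]
wrist_force: [-0.1, -0.9, -1.6]
gripper_width: 0.24
gripper_force: 29.9
```

```bash
python3 -c "
from h import *
s=lip()"
```

```text
17.52 [ 0.3546 -0.0817  0.2079] nk [[ 0.3271 -0.1594  0.2079]] [[0.791, 0.219, -0.571], [0.18, -0.976, -0.125], [-0.585, -0.004, -0.811]] [ 12.8  16.9 -16.   -0.3 -92.9  90. ] F [-0.1 -0.9 -1.6] 0.24 29.890301045961678
lip nk [[ 0.4375 -0.1597  0.1283]] pitch 0.625
```

drive_tool:
  rows:
    - [0,4.5,1,5.8,-0.0146,0.0633,0]
    - [0,5,1.1,5.4,-0.0146,0.0633,0]
    - [0,5.3,1.2,5,-0.0146,0.0633,0]
    - [0,0,0,0,0,0,0]
    - [0,0,0,0,0,0,0]

```text
time_s: 17.93
tcp_pos: [0.3694, -0.0783, 0.2227]
ee_rot: [[0.667, 0.218, -0.713], [0.151, -0.976, -0.158], [-0.73, -0.003, -0.684]]
wrist_force: [0.1, -0.5, -0.9]
gripper_width: 0.244
gripper_force: 29.9
```

drive_tool:
  rows:
    - [0,5.7,1.3,4.6,-0.0146,0.0633,0]
    - [0,6,1.4,4.3,-0.0146,0.0633,0]
    - [0,0,0,0,0,0,0]
    - [0,0,0,0,0,0,0]
    - [0,0,0,0,0,0,0]

```text
time_s: 18.35
tcp_pos: [0.38, -0.076, 0.233]
ee_rot: [[0.571, 0.218, -0.792], [0.129, -0.976, -0.176], [-0.811, -0.002, -0.585]]
wrist_force: [0.2, -0.1, -1.3]
gripper_width: 0.239
gripper_force: 29.9
```

Run:
```python
from h import *
s=lip();b=capture("side");c=capture("scene");w=capture("wrist")
cv2.imwrite("pics/s7.png",np.hstack([cv2.resize(b["frame"][110:260,190:340,::-1],(400,400),interpolation=3),cv2.resize(w["frame"][...,::-1],(400,300),interpolation=3) if 0 else cv2.resize(c["frame"][150:270,200:320,::-1],(400,400),interpolation=3)]))
cv2.imwrite("pics/w7.png",w["frame"][...,::-1])
for nm,x in(("side",b),("scene",c)):
  for l in("plug0",):
    for r in masks_of(l,x)[:6]:
      P=nk(pts(x,r["region"]));print(nm,round(r["p"],2),np.median(P,0).round(3),len(P))
```

```text
18.35 [ 0.38  -0.076  0.233] nk [[ 0.3532 -0.1596  0.233 ]] [[0.571, 0.218, -0.792], [0.129, -0.976, -0.176], [-0.811, -0.002, -0.585]] [  12.8   28.2   -5.5   -0.3 -110.4   89.9] F [ 0.2 -0.1 -1.3] 0.239 29.890013211406767
lip nk [[ 0.4328 -0.1599  0.1227]] pitch 0.946
```

View pics/s7.png

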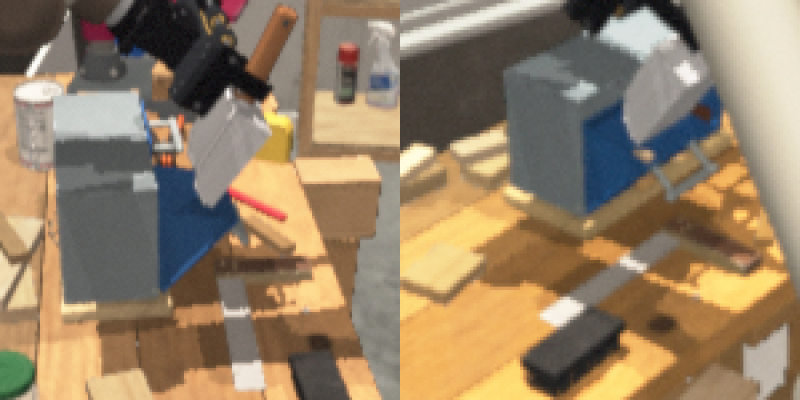

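drive_tool:
  rows:
    - [0,5.6,1.3,3.6,-0.011,0.049,0]
    - [0,5.6,1.3,3.5,-0.011,0.049,0]
    - [0,5.6,1.3,3.4,-0.011,0.049,0]
    - [0,0,0,4,0,0,0]
    - [0,0,0,-4,0,0,0]

```text
time_s: 19.02
tcp_pos: [0.3979, -0.0721, 0.2435]
ee_rot: [[0.446, 0.218, -0.868], [0.1, -0.976, -0.193], [-0.89, -0.001, -0.457]]
wrist_force: [-0.3, -0.6, -0.4]
gripper_width: 0.243
gripper_force: 29.9
```

drive_tool:
  rows:
    - [0,0,0,4,0,0,0]
    - [0,0,0,-4,0,0,0]
    - [0,0,0,0,0,0,0]
    - [0,0,0,0,0,0,0]
    - [0,0,0,0,0,0,0]

```text
time_s: 19.43
tcp_pos: [0.3972, -0.0721, 0.2434]
ee_rot: [[0.444, 0.217, -0.869], [0.1, -0.976, -0.193], [-0.89, -0.002, -0.455]]
wrist_force: [-0.2, -0.3, -1.5]
gripper_width: 0.241
gripper_force: 29.9
```

Run:
```python
from h import *
s=lip()
for nm in("wrist","side","scene"):
  x=capture(nm);s=sense();print(s["wrist_force"])
  for r in masks_of("plug0",x)[:8]:
      if nm=="wrist":
        z=x["z_map"].copy();z[~r["region"]]=0;P=nk(wristpts(dict(x,z_map=z),s))
      else: P=nk(pts(x,r["region"]))
      print(nm,round(r["p"],2),np.round(r["xy"]),np.median(P,0).round(3) if len(P) else 0,len(P))
```

```text
19.43 [ 0.3972 -0.0721  0.2434] nk [[ 0.3708 -0.1596  0.2434]] [[0.444, 0.217, -0.869], [0.1, -0.976, -0.193], [-0.89, -0.002, -0.455]] [  12.8   33.7   -0.7   -0.3 -118.5   89.8] F [-0.2 -0.3 -1.5] 0.241 29.889869363978505
lip nk [[ 0.4327 -0.1599  0.1223]] pitch 1.098
[-0.65036304 -0.20782144 -1.17440893]
[ 0.00325796  0.38780033 -0.55668747]
side 0.71 [290. 162.] [ 0.294 -0.438  0.033] 217
side 0.38 [256. 191.] [ 0.457 -0.11   0.091] 882
[-0.34707923 -0.27168538 -2.01380473]
```

The wrist force is back to the empty scoop's weight and no plug shows in the scoop. Next I lift out, level the scoop, and return it to its spot.

drive_tool:
  rows:
    - [0,0,0,12,0,0,0]
    - [0,0,0,20,0,0,0]
    - [0,0,0,22,0,0,0]
    - [0,0,0,22,0,0,0]
    - [0,0,0,14,0,0,0]

```text
time_s: 20.15
tcp_pos: [0.3976, -0.0723, 0.336]
ee_rot: [[0.446, 0.218, -0.868], [0.1, -0.976, -0.194], [-0.889, -0.001, -0.458]]
wrist_force: [0.3, -1.0, -1.6]
gripper_width: 0.241
gripper_force: 29.9
```

drive_tool:
  rows:
    - [0,0,0,0,0.0247,-0.107,0]
    - [0,0,0,0,0.0247,-0.107,0]
    - [0,0,0,0,0.0247,-0.107,0]
    - [0,0,0,0,0.0247,-0.107,0]
    - [0,0,5,0,0.0247,-0.107,0]

```text
time_s: 20.57
tcp_pos: [0.3975, -0.0674, 0.3345]
ee_rot: [[0.835, 0.219, -0.505], [0.19, -0.976, -0.109], [-0.517, -0.005, -0.856]]
wrist_force: [0.1, -0.2, -1.0]
gripper_width: 0.235
gripper_force: 29.9
```

drive_tool:
  rows:
    - [0,0,10,0,0.0247,-0.107,0]
    - [0,0,15,0,0.0247,-0.107,0]
    - [0,0,20,0,0.0247,-0.107,0]
    - [0,0,20,0,0.0247,-0.107,0]
    - [0,0,20,0,0.0247,-0.107,0]

```text
time_s: 20.98
tcp_pos: [0.3971, 0.0183, 0.3349]
ee_rot: [[0.975, 0.222, 0.004], [0.222, -0.975, 0.009], [0.006, -0.008, -1.0]]
wrist_force: [-0.5, 0.0, -0.9]
gripper_width: 0.238
gripper_force: 29.9
```

Run:
```python
from h import *
s=lip()
print((np.array(s["wrist_force"])))
x=capture("scene")
for r in masks_of("plug0",x)[:9]:
    P=nk(pts(x,r["region"]));print(round(r["p"],2),np.round(r["xy"]),np.median(P,0).round(3) if len(P) else 0,len(P))
```

```text
20.98 [0.3971 0.0183 0.3349] nk [[ 0.391  -0.0715  0.3349]] [[0.975, 0.222, 0.004], [0.222, -0.975, 0.009], [0.006, -0.008, -1.0]] [ 26.   -5.6 -14.   -0.4 -81.2  76.9] F [-0.5  0.  -0.9] 0.238 29.888670821674168
lip nk [[ 0.527  -0.0719  0.3357]] pitch -0.006
[-0.46190498  0.01889597 -0.85562746]
```

drive_tool:
  rows:
    - [0,3,20,-8,0,0,-0.04]
    - [0,3,27,-14,0,0,-0.057]
    - [0,3,27,-14,0,0,-0.057]
    - [0,3,27,-14,0,0,-0.057]
    - [0,3,27,-14,0,0,-0.057]

```text
time_s: 21.5
tcp_pos: [0.412, 0.1466, 0.2691]
ee_rot: [[0.999, -0.046, -0.001], [-0.046, -0.999, 0.006], [-0.001, -0.006, -1.0]]
wrist_force: [-0.6, 0.2, -0.8]
gripper_width: 0.239
gripper_force: 29.9
```

drive_tool:
  rows:
    - [0,3,27,-14,0,0,-0.057]
    - [0,3,27,-14,0,0,-0.057]
    - [0,3,27,-14,0,0,-0.057]
    - [0,3,27,-14,0,0,-0.057]
    - [0,3,27,-14,0,0,-0.057]

```text
time_s: 21.92
tcp_pos: [0.4273, 0.2817, 0.1987]
ee_rot: [[0.946, -0.325, 0.001], [-0.325, -0.946, 0.005], [-0.001, -0.005, -1.0]]
wrist_force: [0.4, -0.7, -0.6]
gripper_width: 0.237
gripper_force: 29.9
```

drive_tool:
  rows:
    - [0,3,27,-14,0,0,-0.057]
    - [0,3,22,-14,0,0,-0.057]
    - [0,0,10,-10,0,0,0]
    - [0,0,0,0,0,0,0]
    - [0,0,0,0,0,0,0]

```text
time_s: 22.33
tcp_pos: [0.433, 0.3393, 0.1605]
ee_rot: [[0.904, -0.427, 0.001], [-0.427, -0.904, 0.004], [-0.001, -0.004, -1.0]]
wrist_force: [0.6, -1.0, -0.4]
gripper_width: 0.241
gripper_force: 29.9
```

Run:
```python
from h import *
s=st()
for nm in("wrist","side","scene"):
  x=capture(nm)
  for r in masks_of("plug0",x)[:8]:
      if nm=="wrist":
        z=x["z_map"].copy();z[~r["region"]]=0;P=wristpts(dict(x,z_map=z),s)
      else: P=pts(x,r["region"])
      print(nm,round(r["p"],2),np.round(r["xy"]),np.median(P,0).round(3) if len(P) else 0,len(P))
```

```text
22.33 [0.433  0.3393 0.1605] nk [[0.4983 0.2331 0.1605]] [[0.904, -0.427, 0.001], [-0.427, -0.904, 0.004], [-0.001, -0.004, -1.0]] [ 54.9  16.8 -14.   -0.1 -59.1   9.9] F [ 0.6 -1.  -0.4] 0.241 29.89011607132852
```

drive_tool:
  rows:
    - [0,0,2,-30,0,0,0]
    - [0,0,0,-35,0,0,0]
    - [0,0,0,-35,0,0,0]
    - [0,0,0,-30,0,0,0]
    - [0,0,0,-18,0,0,0]

```text
time_s: 23.05
tcp_pos: [0.4322, 0.3401, 0.0106]
ee_rot: [[0.903, -0.429, 0.0], [-0.429, -0.903, 0.004], [-0.002, -0.004, -1.0]]
wrist_force: [-0.1, -0.1, -1.3]
gripper_width: 0.235
gripper_force: 29.9
```

drive_tool:
  rows:
    - [0,0,0,0,0,0,0]
    - [0,0,0,-4,0,0,0]
    - [0,0,0,-2,0,0,0]
    - [0,0,0,-2,0,0,0]
    - [0,0,0,0,0,0,0]

```text
time_s: 23.47
tcp_pos: [0.4339, 0.3426, 0.0063]
ee_rot: [[0.904, -0.428, 0.004], [-0.428, -0.904, 0.009], [0.0, -0.01, -1.0]]
wrist_force: [0.1, -0.5, -1.2]
gripper_width: 0.24
gripper_force: 29.9
```

Run:
```python
from h import *
s=st();b=capture("side")
P=pts(b,masks_of("scoop",b)[0]["region"])
g=s["tcp_pos"];u=(P-g)@s["ee_rot"][:,0]
for lo in np.arange(-.1,.15,.02):
    q=P[(u>=lo)&(u<lo+.02),2]
    if len(q):print(round(lo,2),len(q),np.percentile(q,[2,98]).round(3))
```

```text
23.47 [0.4339 0.3426 0.0063] nk [[0.4998 0.2362 0.0063]] [[0.904, -0.428, 0.004], [-0.428, -0.904, 0.009], [0.0, -0.01, -1.0]] [ 55.   27.7 -23.5  -0.2 -38.2   9.7] F [ 0.1 -0.5 -1.2] 0.24 29.890085770748556
-0.1 49 [0.053 0.072]
-0.08 115 [0.049 0.072]
-0.06 116 [0.043 0.068]
-0.04 115 [0.012 0.099]
-0.02 33 [-0.001  0.097]
0.0 4 [0.097 0.098]
0.02 58 [0.004 0.106]
0.04 52 [0.001 0.027]
0.06 56 [0.003 0.035]
0.08 144 [0.007 0.051]
0.1 186 [0.003 0.045]
0.12 137 [-0.     0.032]
0.14 3 [-0.004  0.001]
```

drive_tool:
  rows:
    - [0,0,0,-1.5,0,0,0]
    - [0,0,0,-1.5,0,0,0]
    - [0,0,0,0,0,0,0]

```text
time_s: 23.82
tcp_pos: [0.4335, 0.3423, 0.0024]
ee_rot: [[0.904, -0.427, 0.003], [-0.427, -0.904, 0.007], [-0.0, -0.008, -1.0]]
wrist_force: [0.0, 1.5, -0.2]
gripper_width: 0.236
gripper_force: 29.9
```

drive_tool:
  rows:
    - [0,0,0,-1,0,0,0]
    - [0,0,0,-1,0,0,0]
    - [0,0,0,0,0,0,0]

```text
time_s: 24.07
tcp_pos: [0.4337, 0.3426, 0.002]
ee_rot: [[0.904, -0.427, 0.004], [-0.427, -0.904, 0.007], [0.0, -0.008, -1.0]]
wrist_force: [-3.9, -0.2, 10.9]
gripper_width: 0.239
gripper_force: 30.0
```

drive_tool:
  rows:
    - [100,0,0,1.5,0,0,0]
    - [100,0,0,1,0,0,0]
    - [100,0,0,0,0,0,0]
    - [100,0,0,0,0,0,0]
    - [100,0,0,0,0,0,0]

```text
time_s: 24.48
tcp_pos: [0.4333, 0.3418, 0.0024]
ee_rot: [[0.904, -0.428, 0.003], [-0.428, -0.904, 0.007], [-0.001, -0.007, -1.0]]
wrist_force: [0.6, 0.4, -0.0]
gripper_width: 0.535
gripper_force: 0.0
```

drive_tool:
  rows:
    - [100,0,0,0,0,0,0]
    - [100,0,0,0,0,0,0]
    - [100,0,0,15,0,0,0]
    - [100,0,0,35,0,0,0]
    - [100,0,0,40,0,0,0]

```text
time_s: 24.9
tcp_pos: [0.432, 0.3403, 0.0913]
ee_rot: [[0.904, -0.428, -0.001], [-0.428, -0.904, 0.002], [-0.002, -0.001, -1.0]]
wrist_force: [1.1, 1.3, 0.4]
gripper_width: 0.914
gripper_force: 0.0
```

drive_tool:
  rows:
    - [50,0,0,40,0,0,0]
    - [0,0,0,40,0,0,0]
    - [0,0,0,30,0,0,0]
    - [0,-4,-25,0,0,0,0.05]
    - [0,-4,-35,0,0,0,0.05]

```text
time_s: 25.32
tcp_pos: [0.4264, 0.2841, 0.2048]
ee_rot: [[0.944, -0.331, 0.006], [-0.331, -0.944, 0.012], [0.002, -0.013, -1.0]]
wrist_force: [0.3, -0.8, -0.4]
gripper_width: 0.706
gripper_force: 0.0
```

Run:
```python
from fit import *
s=st()
b=capture("side");P=pts(b,masks_of("scoop",b)[0]["region"]);P=P[P[:,2]>.006]
print(fit(scoop(),P,[.504,.306,-.44]))
for r in masks_of("plug0",b)[:6]:
    print(round(r["p"],2),np.round(r["xy"]),np.median(pts(b,r["region"]),0).round(3))
```

```text
25.32 [0.4264 0.2841 0.2048] nk [[0.4793 0.1809 0.2048]] [[0.944, -0.331, 0.006], [-0.331, -0.944, 0.012], [0.002, -0.013, -1.0]] [ 51.7  10.6 -15.4  -0.2 -63.2  19. ] F [ 0.3 -0.8 -0.4] 0.706 0.0
(array([ 0.50753529,  0.30802677, -0.43502767]), np.float64(0.002093609084418342))
```

drive_tool:
  rows:
    - [0,-5,-36,0,0,0,0.0564]
    - [0,-5,-36,0,0,0,0.0564]
    - [0,-5,-36,0,0,0,0.0564]
    - [0,-5,-36,0,0,0,0.0564]
    - [0,-5,-36,0,0,0,0.0564]

```text
time_s: 25.88
tcp_pos: [0.4002, 0.1011, 0.2025]
ee_rot: [[0.998, -0.056, 0.0], [-0.056, -0.998, 0.007], [-0.0, -0.007, -1.0]]
wrist_force: [0.0, -0.5, -0.6]
gripper_width: 0.183
gripper_force: 0.0
```

drive_tool:
  rows:
    - [0,-5,-36,0,0,0,0.0564]
    - [0,-5,-36,0,0,0,0.0564]
    - [0,-5,-36,0,0,0,0.0564]
    - [0,-5,-36,0,0,0,0.0564]
    - [0,-5,-36,0,0,0,0.0564]

```text
time_s: 26.3
tcp_pos: [0.3754, -0.0792, 0.2028]
ee_rot: [[0.975, 0.223, -0.001], [0.223, -0.975, 0.007], [0.0, -0.007, -1.0]]
wrist_force: [1.0, 0.8, 0.0]
gripper_width: 0.004
gripper_force: 0.0
```

Run:
```python
from h import *
s=st();x=capture("wrist");s=sense()
for r in masks_of("plug0",x)[:10]:
    z=x["z_map"].copy();z[~r["region"]]=0;P=wristpts(dict(x,z_map=z),s)
    print(round(r["p"],2),np.round(r["xy"]),nk(np.median(P,0)[None]).round(3) if len(P) else 0,len(P))
cv2.imwrite("pics/w9.png",x["frame"][...,::-1])
```

```text
26.3 [ 0.3754 -0.0792  0.2028] nk [[ 0.348  -0.1616  0.2028]] [[0.975, 0.223, -0.001], [0.223, -0.975, 0.007], [0.0, -0.007, -1.0]] [ 12.3  -2.4 -30.   -0.5 -62.3  90.8] F [1.  0.8 0. ] 0.004 0.0
0.96 [295.  34.] [[ 0.482 -0.206  0.055]] 493
0.72 [273.  50.] [[ 0.469 -0.187  0.057]] 616
0.72 [237.  33.] [[ 0.488 -0.15   0.048]] 341
0.7 [214.  20.] [[ 0.494 -0.13   0.056]] 727
0.62 [235.  50.] [[ 0.469 -0.15   0.057]] 633
0.6 [250.  14.] [[ 0.5   -0.164  0.065]] 716
0.59 [261.  33.] [[ 0.488 -0.177  0.048]] 484
```

View pics/w9.png

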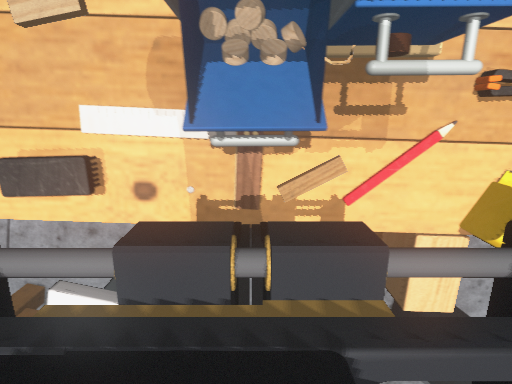

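All seven plugs are in the bin, at columns 214–295, rows 14–50, and the scoop is down flat. Now I lower in front of the bar and push the bin shut.

drive_tool:
  rows:
    - [0,0,0,-35,0,0,0]
    - [0,0,0,-40,0,0,0]
    - [0,0,0,-40,0,0,0]
    - [0,0,0,-35,0,0,0]
    - [0,0,0,-17,0,0,0]

```text
time_s: 26.82
tcp_pos: [0.3732, -0.0778, 0.0322]
ee_rot: [[0.976, 0.219, -0.008], [0.219, -0.976, 0.006], [-0.007, -0.008, -1.0]]
wrist_force: [-0.0, 0.0, -1.2]
gripper_width: 0.004
gripper_force: 0.0
```

drive_tool:
  rows:
    - [0,8,1.9,0,0,0,0]
    - [0,8,1.9,0,0,0,0]
    - [0,6,1.4,0,0,0,0]
    - [0,3.9,0.9,3,0,0,0]
    - [0,3.9,0.9,4,0,0,0]

```text
time_s: 27.23
tcp_pos: [0.4043, -0.071, 0.0434]
ee_rot: [[0.976, 0.219, -0.005], [0.22, -0.976, 0.007], [-0.003, -0.008, -1.0]]
wrist_force: [-5.3, -1.5, 1.3]
gripper_width: 0.009
gripper_force: 3.0
```

drive_tool:
  rows:
    - [0,3.9,0.9,5,0,0,0]
    - [0,3.9,0.9,5,0,0,0]
    - [0,3.9,0.9,5,0,0,0]
    - [0,3.9,0.9,4,0,0,0]
    - [0,3.9,0.9,4,0,0,0]

```text
time_s: 27.65
tcp_pos: [0.4218, -0.0671, 0.0667]
ee_rot: [[0.976, 0.219, -0.007], [0.219, -0.976, 0.007], [-0.005, -0.008, -1.0]]
wrist_force: [-4.0, -0.1, 2.8]
gripper_width: 0.005
gripper_force: 1.6
```

Run:
```python
from h import *
s=st()
for nm in("side","scene"):
    P=nk(pts(capture(nm)));H=P[(P[:,2]>.06)&(P[:,2]<.14)&(P[:,0]>.37)&(P[:,0]<.46)&(P[:,1]>-.21)&(P[:,1]<-.11)]
    H=H[np.argsort(H[:,0])];print(len(H),H[::max(1,len(H)//20)].round(3).tolist())
```

```text
27.65 [ 0.4218 -0.0671  0.0667] nk [[ 0.3959 -0.1603  0.0667]] [[0.976, 0.219, -0.007], [0.219, -0.976, 0.007], [-0.005, -0.008, -1.0]] [ 12.6  12.6 -36.4  -0.7 -41.3  90.6] F [-4.  -0.1  2.8] 0.005 1.5912079461850226
239 [[0.387, -0.153, 0.095], [0.391, -0.151, 0.104], [0.397, -0.152, 0.089], [0.401, -0.15, 0.105], [0.408, -0.123, 0.105], [0.414, -0.127, 0.109], [0.417, -0.124, 0.104], [0.422, -0.195, 0.109], [0.429, -0.192, 0.107], [0.437, -0.204, 0.137], [0.439, -0.164, 0.138], [0.441, -0.174, 0.136], [0.442, -0.138, 0.132], [0.443, -0.176, 0.131], [0.445, -0.12, 0.129], [0.446, -0.201, 0.125], [0.448, -0.141, 0.121], [0.449, -0.177, 0.117], [0.451, -0.188, 0.111], [0.453, -0.171, 0.111], [0.456, -0.173, 0.106], [0.458, -0.208, 0.1]]
171 [[0.389, -0.145, 0.123], [0.39, -0.146, 0.13], [0.391, -0.164, 0.13], [0.392, -0.142, 0.124], [0.392, -0.154, 0.13], [0.393, -0.15, 0.092], [0.394, -0.164, 0.089], [0.395, -0.147, 0.132], [0.398, -0.144, 0.136], [0.401, -0.149, 0.113], [0.404, -0.147, 0.117], [0.408, -0.147, 0.127], [0.411, -0.15, 0.101], [0.414, -0.143, 0.111], [0.417, -0.119, 0.113], [0.422, -0.131, 0.113], [0.435, -0.131, 0.109], [0.451, -0.112, 0.124], [0.456, -0.117, 0.108], [0.458, -0.131, 0.105], [0.459, -0.16, 0.063], [0.46, -0.156, 0.065]]
```

drive_tool:
  rows:
    - [0,3.9,0.9,3,0,0,0]
    - [0,3.9,0.9,3,0,0,0]
    - [0,3.9,0.9,2,0,0,0]
    - [0,3.9,0.9,2,0,0,0]
    - [0,3.9,0.9,2,0,0,0]

```text
time_s: 28.17
tcp_pos: [0.4451, -0.0618, 0.078]
ee_rot: [[0.975, 0.22, -0.001], [0.22, -0.975, 0.007], [0.0, -0.007, -1.0]]
wrist_force: [-0.1, -1.0, -0.8]
gripper_width: 0.003
gripper_force: 0.0
```

drive_tool:
  rows:
    - [0,3.9,0.9,1,0,0,0]
    - [0,3.5,0.8,1,0,0,0]
    - [0,3,0.7,1,0,0,0]
    - [0,2.5,0.6,0,0,0,0]
    - [0,0,0,0,0,0,0]

```text
time_s: 28.58
tcp_pos: [0.4576, -0.0589, 0.0806]
ee_rot: [[0.975, 0.22, -0.002], [0.22, -0.975, 0.007], [-0.0, -0.007, -1.0]]
wrist_force: [-0.0, -0.0, 0.9]
gripper_width: 0.0
gripper_force: 0.0
```

drive_tool:
  rows:
    - [0,2,0.5,0,0,0,0]
    - [0,1,0.2,0,0,0,0]
    - [0,0,0,0,0,0,0]

```text
time_s: 28.83
tcp_pos: [0.4582, -0.0587, 0.0802]
ee_rot: [[0.976, 0.22, -0.006], [0.22, -0.976, 0.007], [-0.004, -0.008, -1.0]]
wrist_force: [-4.0, -0.4, 2.5]
gripper_width: 0.008
gripper_force: 2.2
```

Run:
```python
from h import *
s=st()
```

```text
28.83 [ 0.4582 -0.0587  0.0802] nk [[ 0.4333 -0.1603  0.0802]] [[0.976, 0.22, -0.006], [0.22, -0.976, 0.007], [-0.004, -0.008, -1.0]] [ 12.6  14.5 -31.   -0.6 -44.8  90.5] F [-4.  -0.4  2.5] 0.008 2.1947653801180422
```

Contact with a 4 N reaction at n=0.433, which is where shut should be. I'll press a little more to seat it.

drive_tool:
  rows:
    - [0,1,0.2,0,0,0,0]
    - [0,1,0.2,0,0,0,0]
    - [0,0,0,0,0,0,0]

```text
time_s: 29.08
tcp_pos: [0.4582, -0.0587, 0.0801]
ee_rot: [[0.976, 0.219, -0.01], [0.219, -0.976, 0.006], [-0.008, -0.008, -1.0]]
wrist_force: [-8.2, -0.9, 6.4]
gripper_width: 0.004
gripper_force: 4.4
```

drive_tool:
  rows:
    - [0,1,0.2,0,0,0,0]
    - [0,0.5,0.1,0,0,0,0]
    - [0,0,0,0,0,0,0]
    - [0,0,0,0,0,0,0]

```text
time_s: 29.42
tcp_pos: [0.4582, -0.0587, 0.08]
ee_rot: [[0.976, 0.219, -0.013], [0.219, -0.976, 0.006], [-0.011, -0.008, -1.0]]
wrist_force: [-12.0, -1.1, 9.0]
gripper_width: 0.008
gripper_force: 5.8
```

drive_tool:
  rows:
    - [0,-3,-0.7,0,0,0,0]
    - [0,-6,-1.4,0,0,0,0]
    - [0,-12,-2.8,0,0,0,0]
    - [0,-20,-4.5,5,0,0,0]
    - [0,-20,-4.5,20,0,0,0]

```text
time_s: 29.83
tcp_pos: [0.4009, -0.0717, 0.1037]
ee_rot: [[0.976, 0.22, -0.006], [0.22, -0.976, 0.007], [-0.005, -0.008, -1.0]]
wrist_force: [-0.6, 0.9, 1.0]
gripper_width: 0.003
gripper_force: 0.0
```

drive_tool:
  rows:
    - [0,0,0,40,0,0,0]
    - [0,0,0,40,0,0,0]
    - [0,0,30,40,0,0,0]
    - [0,0,40,10,0,0,0]
    - [0,0,40,0,0,0,0]

```text
time_s: 30.25
tcp_pos: [0.4053, 0.0353, 0.2334]
ee_rot: [[0.976, 0.218, 0.01], [0.217, -0.976, 0.012], [0.012, -0.01, -1.0]]
wrist_force: [1.1, -0.3, -0.6]
gripper_width: 0.002
gripper_force: 0.0
```

drive_tool:
  rows:
    - [0,0,30,0,0,0,0]
    - [0,0,0,0,0,0,0]
    - [0,0,0,0,0,0,0]

```text
time_s: 30.5
tcp_pos: [0.4031, 0.0651, 0.2293]
ee_rot: [[0.975, 0.223, 0.0], [0.223, -0.975, 0.008], [0.002, -0.008, -1.0]]
wrist_force: [0.0, 0.3, -0.2]
gripper_width: 0.008
gripper_force: 0.0
```

Run:
```python
from fit import *
s=st()
for nm in("scene","side"):
    c=capture(nm);P=nk(pts(c))
    for a,b in((-.205,-.115),(-.333,-.243)):
        H=P[(P[:,2]>.115)&(P[:,2]<.145)&(P[:,0]>.38)&(P[:,0]<.459)&(P[:,1]>a)&(P[:,1]<b)]
        print(nm,len(H),np.median(H,0).round(4) if len(H) else 0)
    print("front stray",((P[:,2]>.04)&(P[:,2]<.14)&(P[:,0]>.36)&(P[:,0]<.435)&(P[:,1]>-.35)&(P[:,1]<-.1)).sum())
    for l in("jar","tape","plug0"):
        for r in masks_of(l,c)[:2]:
            print(l,round(r["p"],2),np.median(pts(c,r["region"]),0).round(3))
    if nm=="side":
        Q=pts(c,masks_of("scoop",c)[0]["region"]);print(fit(scoop(),Q[Q[:,2]>.006],[.505,.306,-.44]))
```

```text
30.5 [0.4031 0.0651 0.2293] nk [[ 0.4074 -0.0272  0.2293]] [[0.975, 0.223, 0.0], [0.223, -0.975, 0.008], [0.002, -0.008, -1.0]] [ 31.9  -1.1 -24.8  -0.4 -66.   71.2] F [ 0.   0.3 -0.2] 0.008 0.0
scene 57 [ 0.4489 -0.1572  0.1331]
scene 49 [ 0.4494 -0.2858  0.1333]
front stray 0
jar 0.82 [0.6   0.24  0.059]
tape 0.55 [ 0.379 -0.363  0.038]
side 61 [ 0.4516 -0.1515  0.1306]
side 50 [ 0.4521 -0.2772  0.1308]
front stray 0
jar 0.82 [0.608 0.244 0.079]
tape 0.67 [ 0.378 -0.359  0.029]
plug0 0.17 [0.609 0.245 0.079]
(array([ 0.50750679,  0.30788016, -0.43873172]), np.float64(0.0021175444793263124))
```

```bash
python3 -c "
from station import finish_job
print(finish_job())"
```

```text
the job is handed in; nothing more can be done
None
```

The job is handed in at about 30.5 s: all seven plugs are in the pale bin, which is pushed fully shut. The empty scoop is flat on the bench, and the dark bin, tape measure and jar are undisturbed.

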